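# Lay the cutting square on a glass plate and fold down the hold-down bar

## Robot

A 6-joint arm with a two-finger parallel gripper is mounted at the origin on a cart in front of the work surface, level with it; the furniture and walls round the work are solid. World frame = base frame: x ahead of the robot, y to its left, z up, the work surface at z = 0. Lengths are in mm, angles in degrees, forces in N, time in s.
With the tool pointing down it reaches from about 350 to 850 mm from the base axis. Payload 8.1 kg.
Tool frame: the origin (TCP) lies on the centre line of the jaws, within the pads' length; the fingertips stand 14 mm ahead of it and the grasp point (between the pads) lies 5 mm behind it; z points along the fingers, y is the line along which they close (so a half turn about z gives the same grasp; the last joint's range is limited). The gripper opens to 85 mm and grips with 20 to 120 N. Pads are 22 mm wide; open, the fingers measure 114 mm over their backs; the gripper's body (76 mm by 85 mm) begins 54 mm behind the grasp point. The pads swing forward as they close: fully open they stand 13 mm farther back than shut.
Start: joints at [71.138, 7.471, 85.268, -0, 87.261, -4.893], TCP at [144.813, 582.267, 245.292] pointing down, gripper open.
Joint ranges: [-169.43, 169.43], [-51.17, 129.36], [1.28, 143.12], [-76.62, 256.62], [0, 156.53], [-152.29, 152.29]. Speed limits (degrees/s): [136.94, 136.94, 159.86, 180, 180, 180].

## Interface

Orientations are given as [roll, pitch, yaw] about the fixed x, y, z axes, in that order (R = Rz(yaw) Ry(pitch) Rx(roll)).
In Python, from bench import sense, snapshot, camera_info, hand_in gives the robot as it stands. The module is installed in compiled form; this text tells all that it offers.
- The arm moves only by the tool apply_moves, never from a script. Its argument "deltas" is a list of rows, each a list of 7 numbers: the shift along the tool's x, y, z scaled (see below), then the turn, a rotation vector about the tool's x, y, z scaled (see below), then the opening, from 0 (shut) to 1 (fully open). In form: [[dx, dy, dz, ax, ay, az, claw], ...]. A call has 1 to 8 rows; each row shifts and turns the commanded pose from where the row before left it, along the tool's axes as they then stand; what a row does not reach is not made up. The controller multiplies each number of a shift by 0.03 m and each number of a turn by 0.08 rad. A row lasts 1/8 s, in which the tool goes at most 62.5 mm and 10.7 degrees, less where a joint would pass 70% of its speed; a pose out of reach is approached as far as the arm can. A call with a number of a shift or a turn outside -1 to 1 is refused whole. A call with a gripper value outside its range is refused whole. The fingers move at their own pace and stop on an object; "grip_force" is the grip in N (left out, the last holds). Time passes only in rows, so rows that do not move let the fingers close. It gives the time, the measured TCP pose, the force, the opening and the grip force at its end, in the units of the state.
- sense(): the state, without advancing time (a new reading comes with each control period).
- snapshot(name): name is "scene" or "side" or "wrist"; returns the picture (480x640x3 uint8, red, green, blue); there is no depth.
- camera_info(name): a dict with "vertical_fov" (degrees; the focal length in pixels is half the picture's height over the tangent of half this angle, whatever the lens; pixels are square), "cx", "cy" (the principal point, pixels), "k1" (the pictures are not rectified: a ray, as slopes to the right and down, at radius r is drawn at 1 + k1 r^2 times it, then the intrinsics apply), "origin" and "rotation" of the camera in the world; the wrist camera has in their place "tool_from_camera" (4x4, takes a point from camera to tool coordinates, whose origin is the TCP and whose axes are the flange's). Camera axes: x right, y up, looking along -z (the intrinsics and any distortion apply to the point x, -y, -z); pixel columns grow to the right and rows downward; lengths in mm; the calibration is good to about 2 mm. A picture is of the moment at which its call begins: read the wrist's pose just before it. camera_info takes no time and is no camera call.
- hand_in(): hands the job in; it is judged then, once.
The state is a dict: "time": time; "joint_pos": joint angles; "qd": joint speeds; "joint_efforts": joint torques, N m; "tool_pos": TCP position; "tcp_rot": TCP orientation; "ft_force": force on the tool from outside, world axes, zero at the start; "wrist_torque": the same for the moment, N m; "finger_gap": finger opening in mm; "grip_force": force on a finger pad.
Only numpy, scipy, OpenCV 4.12 (cv2) and the standard library are available. Lean on these libraries where they do the work, as an engineer would, in place of code of your own. Each camera call takes 0.05 s, during which the arm holds its last target. There are 200 camera calls.

## Task

Get the glass plate on the sloping board ready for scoring: hook the stock of the blue-and-silver cutting square over the plate's upper edge, blade flat on the glass with its left (graduated) edge on the black line, and draw it gently down the slope until the stock sits flush along that edge and the glass stands home against its ledge along its whole length. Then fold the hold-down bar over so that it rests on the blade, with everything still flush. Leave the marker, timer and dropper bottle alone.

Things in the scene. Friction and masses are not known exactly. Their poses are not given: they have to be found in the camera images.
- square: Loose T-shaped square, 0.2 kg, origin at mid-width on the stock's inner face, level with the blade's underside. Aluminium blade x -125..0, y -20..20, z 0..3; blue stock x 0..14, y -55..55, z -8..11; upright blue grip rib x -78..-10, y -6..6, up to z 23; mass centre x -30. x to the stock, y to the graduated left edge, z up. Starts on the worktop with the stock end pitched up 3.7 degrees.
- rib (a point): Top of the square's grip rib at its best gripping place, 38 behind the stock's inner face (square frame -38, 0, 23).
- blade_edge (a point): Point on the blade's left (graduated, +y) edge at its underside, half way along (square frame -60, 20, 0).
- stock_left (a point): On the stock's inner face near its left end (square frame 0, 50, -3).
- stock_right (a point): On the stock's inner face near its right end (square frame 0, -50, -3).
- plate: Loose glass plate 120 (x) x 200 (y) x 5 thick, 0.3 kg, on a green mat on the board, which slopes up away from the robot by 25 degrees; starts about 7 mm up-slope of its ledge, slightly askew. Origin: middle of its upper edge, on the top face; glass at x -120..0. x up the slope, y left along the upper edge, z off the glass. The upper edge overhangs the mat, 11 above the board: room for the hook.
- score_line (a point): Middle of the black line, 2 wide, drawn down the whole glass parallel to its side edges, on the top face (plate frame -60, 20, 0); axes as the plate's.
- foot_left (a point): On the glass's lower edge face near its left end (plate frame -120, 90, -2.5); touches the ledge when the glass is home.
- foot_right (a point): On the glass's lower edge face near its right end (plate frame -120, -90, -2.5).
- ledge: Fixed aluminium ledge strip across the board, 225 long (y), 6 wide, 9 high, on which the glass's lower edge has to stand. Origin: middle of its upper (glass-side) face, at board level. x up the slope, y left, z off the board; the glass's top face is at z 11, and its upper edge at x 120 when home.
- board: Fixed grey sloping stand, 270 wide (y), 205 along the slope, upper end 120 high; carries the glass and the hold-down bar. Origin on the worktop about below the glass's lower edge; x horizontal, up-slope side; z up.
- bail (a joint): Hold-down bar: steel cross bar 243 long (y), 16 wide, 11 thick on two arms hinged at the board's sides; axis along ledge y through ledge point (-35, 0, 19), bar 60 from it. Radians: 0 = lying on a 3 mm blade (bar at ledge x 25), grows as it opens towards the robot, 1.57 = square to the glass, stop 1.75; falls shut below 1.1, open above. Two 16 mm knobs on it, 100 either side of the middle.
- bail_bar (a point): Middle of the hold-down bar; its x axis points from the hinge axis to the bar, y left.
- marker: Black marker lying on the worktop, 138 long, bystander.
- timer: Lab timer 68 x 68 x 19, bystander.
- dropper: Dropper bottle with blue cap, 33 dia x 86 high, bystander.
There are look-alikes about, which are no part of the job. There is more than one size of the plate; the job needs the larger.

How it is judged (in metres and radians):
On the way:
1. the square lies flat with its stock flush along the glass's upper edge and its blade edge on the line, the glass home against the ledge, with the hold-down bar still open (x of stock_left in the frame of plate between -0.0015 and 0.001 m and x of stock_right in the frame of plate between -0.0015 and 0.001 m and z of blade_edge in the frame of score_line between -0.0015 and 0.0015 m and angle between the z axis of square and the z axis of plate, either way round below 0.025 rad and y of blade_edge in the frame of score_line between -0.004 and 0.004 m and z of stock_left in the frame of plate between -0.005 and -0.001 m and x of foot_left in the frame of ledge between -0.0015 and 0.001 m and x of foot_right in the frame of ledge between -0.0015 and 0.001 m and value of joint bail above 1 rad), for 0.2 s.
At the end, for the whole second after the job is handed in: Square at rest: both stock ends within 1 mm of the glass's upper edge, glass within 1 mm of its ledge at both ends, blade flat (1.5 mm, 1.4 degrees), left edge within 4 mm of the black line's middle; hold-down bar resting on the blade (joint -0.03 to 0.04 rad) (x of stock_left in the frame of plate between -0.0015 and 0.001 m and x of stock_right in the frame of plate between -0.0015 and 0.001 m and z of blade_edge in the frame of score_line between -0.0015 and 0.0015 m and angle between the z axis of square and the z axis of plate, either way round below 0.025 rad and y of blade_edge in the frame of score_line between -0.004 and 0.004 m and z of stock_left in the frame of plate between -0.005 and -0.001 m and x of foot_left in the frame of ledge between -0.0015 and 0.001 m and x of foot_right in the frame of ledge between -0.0015 and 0.001 m and value of joint bail between -0.03 and 0.04 rad and contact force between bail and square above 0.2 N and linear speed of square below 0.01 m/s); the robot touches nothing.
It fails at once if the glass is pressed with more than 60 N by the square or the robot (contact force between any of square, the arm, the fingers and plate above 60 N).
It fails at once if the marker, the timer or the dropper bottle is moved more than 20 mm (distance of any of marker, timer, dropper from where it was at the start of the episode above 0.02 m).
It also fails if it takes over 58 s, if anything falls off the work surface, if the arm or the gripper's body presses on something with over 40 N, if the wrist force passes 120 N, or if a joint passes its speed limit or range.

## Working session

There is one attempt and no reset: what is moved stays moved. The work goes in short steps, Python scripts to look and compute and a tool call to move; the robot and the scene stay as the last step left them, time stands still between calls to the robot, and variables do not carry over. Pictures are saved under pics/ and viewed, at most 11 in all, crops included, and the job is handed in when it is done.

Besides the shell and the picture viewer there is one more tool, called as a command line: name --pt "numbers of a row" for each row, then --argument value for the rest. apply_moves: Moves the arm, as the interface text tells. Its arguments: {"type":"object","properties":{"deltas":{"type":"array"},"grip_force":{"type":"number"}},"required":["deltas"]}

```bash
mkdir -p pics; cat > h.py <<'E'
import numpy as np, cv2, sys
from bench import sense, snapshot, camera_info, hand_in
from scipy.spatial.transform import Rotation as R
def save(name,im): cv2.imwrite('pics/'+name+'.png',im[:,:,::-1])
def load(name): return cv2.imread('pics/'+name+'.png')[:,:,::-1].copy()
def tool(s): 
    T=np.eye(4);T[:3,:3]=R.from_euler('xyz',s['tcp_rot'],degrees=True).as_matrix();T[:3,3]=s['tool_pos'];return T
def cam(n,T=None):
    c=camera_info(n)
    if n=='wrist':
        M=T@np.array(c['tool_from_camera']);Rc,o=M[:3,:3],M[:3,3]
    else: Rc,o=np.array(c['rotation']),np.array(c['origin'])
    f=240/np.tan(np.radians(c['vertical_fov'])/2)
    return dict(R=Rc,o=o,f=f,c=(c['cx'],c['cy']),k=c['k1'])
def ray(c,px):
    p=(np.atleast_2d(px).astype(float)-c['c'])/c['f'];u=p.copy()
    for _ in range(20): u=p/(1+c['k']*(u**2).sum(1,keepdims=True))
    d=np.c_[u[:,0],-u[:,1],-np.ones(len(u))]@c['R'].T
    return d/np.linalg.norm(d,axis=1,keepdims=True)
def onplane(c,px,p0,n):
    d=ray(c,px);p0=np.array(p0,float);n=np.array(n,float);return c['o']+d*(((p0-c['o'])@n)/(d@n))[:,None]
def proj(c,P):
    q=(np.atleast_2d(P)-c['o'])@c['R'];u=np.c_[q[:,0],-q[:,1]]/-q[:,2:]
    return u*(1+c['k']*(u**2).sum(1,keepdims=True))*c['f']+c['c']
def tri(c1,p1,c2,p2):
    d1,d2=ray(c1,p1)[0],ray(c2,p2)[0];t=np.linalg.lstsq(np.c_[d1,-d2],c2['o']-c1['o'],rcond=None)[0]
    a,b=c1['o']+t[0]*d1,c2['o']+t[1]*d2;return (a+b)/2,np.linalg.norm(a-b)
E
python3 - <<'E'
from h import *
np.set_printoptions(precision=2,suppress=True)
s=sense();print(s)
for n in('scene','side','wrist'):
    save(n+'0',snapshot(n));c=camera_info(n);print(n,c)
E
```

```text
{'time': 0.0, 'joint_pos': array([71.14,  7.52, 85.33, -0.  , 87.26, -4.89]), 'qd': array([ 0.01,  0.03,  0.04, -0.04,  0.01, -0.  ]), 'joint_efforts': array([ -0.  , -56.94, -50.06,  -0.  ,   0.01,  -0.  ]), 'tool_pos': array([144.61, 581.78, 244.24]), 'tcp_rot': array([-179.89,   -0.01,  166.04]), 'ft_force': array([0.91, 0.14, 0.01]), 'wrist_torque': array([-0.01,  0.03,  0.02]), 'grip_force': 0.0, 'finger_gap': 85.29005742969154}
scene {'vertical_fov': 53.999638366587625, 'cx': 323.2765580335302, 'cy': 240.95923233904873, 'k1': -0.06265025780893807, 'origin': array([133.25, 854.95, 817.49]), 'rotation': array([  49.86,   -0.59, -147.12])}
side {'vertical_fov': 45.21116406868073, 'cx': 319.99299632440335, 'cy': 238.47697954685006, 'k1': -0.010840025922347897, 'origin': array([ 279.77, 1150.52,  873.02]), 'rotation': array([  54.6 ,    0.95, -165.49])}
wrist {'vertical_fov': 58.937479065259375, 'cx': 322.2190215354666, 'cy': 239.4621849244246, 'k1': -0.08422286558943778, 'tool_from_camera': array([[  -0.  ,    0.96,    0.27,   68.17],
       [   1.  ,    0.  ,    0.  ,   -0.54],
       [   0.  ,    0.27,   -0.96, -128.85],
       [   0.  ,    0.  ,    0.  ,    1.  ]])}
```

```bash
sed -i "s/Rc,o=np.array(c\['rotation'\]),np.array/Rc,o=R.from_euler('xyz',c['rotation'],degrees=True).as_matrix(),np.array/" h.py
```

```text
(no output)
```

View pics/scene0.png

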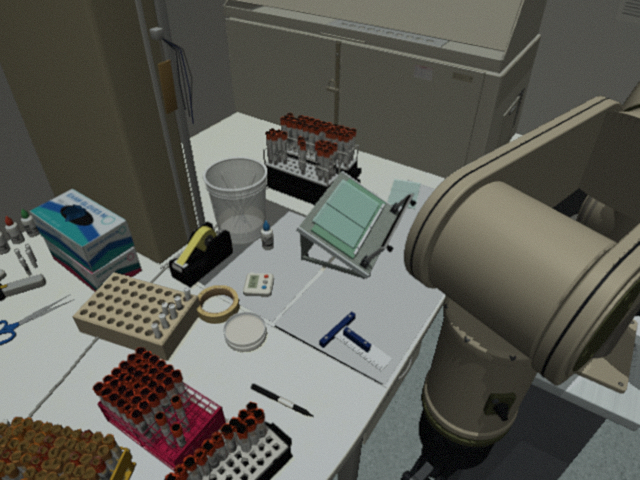

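View pics/side0.png

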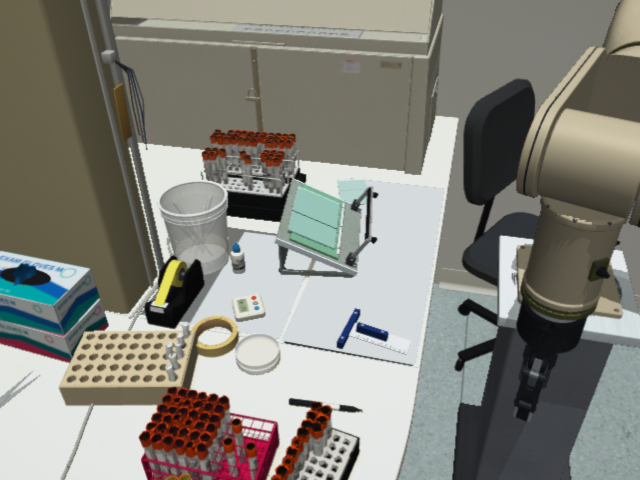

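```bash
python3 - <<'E'
from h import *
np.set_printoptions(precision=1,suppress=True)
c=cam('scene');d=cam('side')
for n,a,b in [('stockend L',(323,344),(341,344)),('stock end up',(352,315),(356,311)),('blade tip',(385,382),(408,350)),('board near corner',(301,264),(281,274)),('board right',(368,275),(352,273)),('marker',(312,414),(360,409)),('timer',(259,285),(249,306)),('dropper',(266,224),(236,246)),('bailL',(392,250),(374,240)),('bailR',(413,203),(367,189)),('bin',(235,230),(195,265))]:
    print(n,tri(c,a,d,b),onplane(c,a,[0,0,0],[0,0,1]))
a=load('scene0')[160:400,260:460];b=load('side0')[170:370,260:430]
im=np.zeros((600,800,3),np.uint8)
A=cv2.resize(a,None,fx=2.5,fy=2.5,interpolation=cv2.INTER_CUBIC)[:, :400]
A=cv2.resize(load('scene0')[165:390,270:420],(400,600),interpolation=cv2.INTER_CUBIC)
B=cv2.resize(load('side0')[170:366,265:415],(400,522),interpolation=cv2.INTER_CUBIC)
im[:,:400]=A;im[:522,400:]=B;save('crop0',im)
E
```

```text
stockend L (array([462. , 331.8,  11.3]), np.float64(0.7236587739885646)) [[467.  324.1   0. ]]
stock end up (array([451.6, 228.6,  12.1]), np.float64(0.3192065005762964)) [[456.2 219.4  -0. ]]
blade tip (array([315.1, 349.8,  35.4]), np.float64(23.950198361173182)) [[312.1 335.3   0. ]]
board near corner (array([645.7, 152. ,  14.6]), np.float64(8.986552111942784)) [[650.3 143.9  -0. ]]
board right (array([492. ,  77.8,  -7.2]), np.float64(0.545261970524274)) [[488.6  84.9   0. ]]
marker (array([394. , 474.5,   1.8]), np.float64(1.64745797050431)) [[395.3 473.1   0. ]]
timer (array([684.5, 269.8,  13. ]), np.float64(1.8943848283768236)) [[692.4 261.3   0. ]]
dropper (array([761.9, 136.8,  73.6]), np.float64(4.203016343383322)) [[826.7  63.1   0. ]]
bailL (array([444.5,  60.6,  86.9]), np.float64(0.9137426125049469)) [[481.1 -33.2   0. ]]
bailR (array([ 502.1, -184.4,   66.3]), np.float64(20.736044627091253)) [[ 524.3 -260.7    0. ]]
bin (array([884.7, 128.5,  -9.2]), np.float64(8.804070081561369)) [[881.5 131.8   0. ]]
```

View pics/crop0.png

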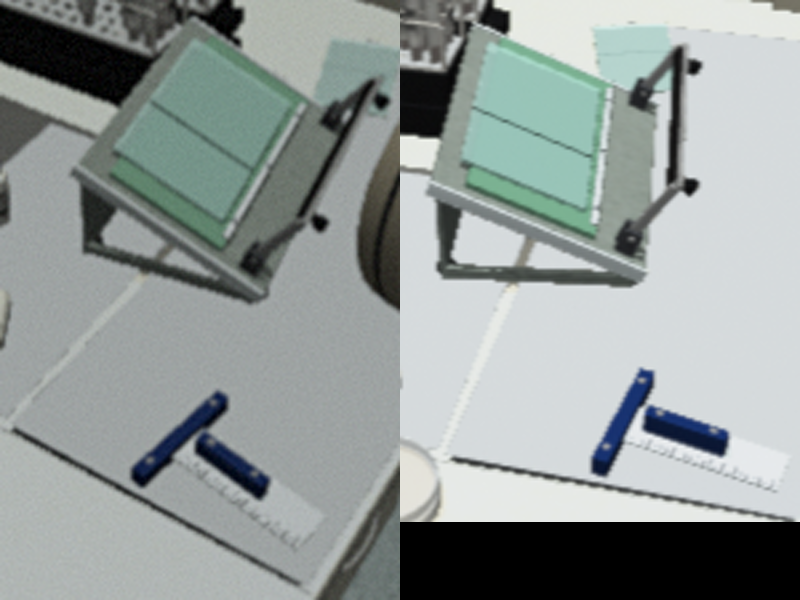

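Scene/side show the blue square (stock at scene 323..352, 344..315), the board and larger plate on its mat (350,215), open bail at right (400,225). Candidates: larger plate (350,215) vs smaller loose plate flat on the worktop (405,188) → board one; the square has only one real candidate (345,335). Going for a wrist view.

```bash
cat >> h.py <<'E'
def go(p,rpy,n=None):
    "print tool-frame deltas (total, units) from measured pose to target; rows needed"
    s=sense();T=tool(s);Rt=R.from_euler('xyz',rpy,degrees=True).as_matrix()
    d=T[:3,:3].T@(np.array(p)-T[:3,3])/30;r=R.from_matrix(T[:3,:3].T@Rt).as_rotvec()/.08
    k=max(abs(d).max(),abs(r).max());n=n or int(np.ceil(k));print('time',s['time'],'tot',d.round(2),r.round(2),'n',n,'row',(d/n).round(3),(r/n).round(3))
E
python3 -c "
from h import *
go([375,280,245],[180,0,174])"
```

```text
time 0.15 tot [-9.88 -7.91 -0.01] [-0.02 -0.   -1.74] n 10 row [-0.988 -0.791 -0.001] [-0.002 -0.    -0.174]
```

apply_moves --pt "-1 -0.8 0 0 0 0 1" --pt "-1 -0.8 0 0 0 0 1" --pt "-1 -0.8 0 0 0 0 1" --pt "-1 -0.8 0 0 0 0 1" --pt "-1 -0.8 0 0 0 0 1" --pt "-1 -0.8 0 0 0 0 1" --pt "-1 -0.8 0 0 0 0 1" --pt "-1 -0.8 0 0 0 0 1"

```text
time: 1.15
tool_pos: [331.9, 336.9, 245.1]
tcp_rot: [-180.0, -0.0, 166.0]
ft_force: [-0.5, 0.2, -1.0]
finger_gap: 85.5
grip_force: 0.0
```

apply_moves --pt "-0.95 -0.75 0 0 0 0 1" --pt "-0.95 -0.75 0 0 0 0 1" --pt "0 0 0 0 0 -0.87 1" --pt "0 0 0 0 0 -0.87 1" --pt "0 0 0 0 0 0 1" --pt "0 0 0 0 0 0 1"

```text
time: 1.9
tool_pos: [375.7, 280.6, 245.2]
tcp_rot: [-180.0, -0.0, 173.9]
ft_force: [0.2, 0.7, 0.3]
finger_gap: 85.5
grip_force: 0.0
```

```bash
python3 - <<'E'
from h import *
s=sense();im=snapshot('wrist');np.save('pics/w1T',tool(s));save('w1',im);print(s['tool_pos'],s['tcp_rot'],s['time'])
E
```

```text
[375.69063632 280.6044068  245.16475633] [-1.79990645e+02 -9.22122675e-03  1.73930664e+02] 1.9
```

View pics/w1.png

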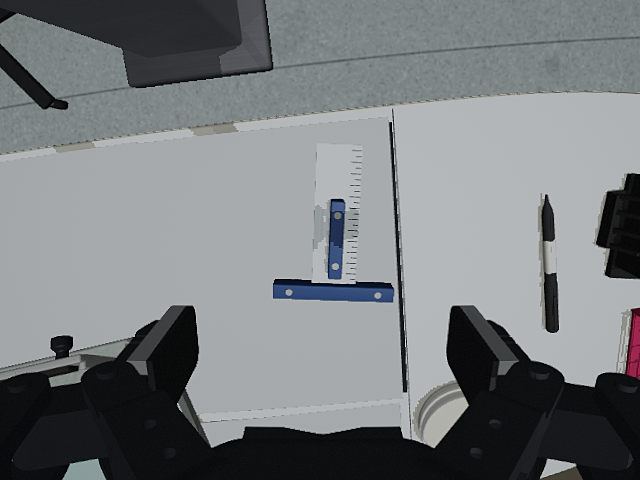

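```bash
python3 - <<'E'
from h import *
np.set_printoptions(precision=1,suppress=True)
T=np.load('pics/w1T.npy');c=cam('wrist',T);im=load('w1')
hsv=cv2.cvtColor(im,cv2.COLOR_RGB2HSV);m=cv2.inRange(hsv,(100,120,40),(125,255,255));m[:, :250]=0;m[:,410:]=0;m[:180]=0;m[320:]=0
n,l,st,ce=cv2.connectedComponentsWithStats(m)
for i in range(1,n):
    if st[i,4]<300: continue
    pts=np.argwhere(l==i)[:,::-1];b=cv2.boxPoints(cv2.minAreaRect(pts.astype(np.float32)));print(st[i],b.round(1).tolist())
    for z in (8,15,19,28.6): print(z,onplane(c,b,[0,0,z],[0,0,1])[:,:2].tolist() if z in(19,28.6) else '')
# bright rows: brightness of rib/stock faces
print(onplane(c,[(338,216),(335,267)],[0,0,28.6],[0,0,1]),onplane(c,[(289,293),(378,296)],[0,0,19],[0,0,1]))
save('w1c',cv2.resize(im[130:310,260:410],None,fx=3.3,fy=3.3,interpolation=cv2.INTER_CUBIC))
E
```

```text
[328 201  17  78 927] [[326.70001220703125, 277.8999938964844], [330.5, 200.5], [344.1000061035156, 201.1999969482422], [340.29998779296875, 278.6000061035156]]
8 
15 
19 [[442.2857527523562, 276.8332117296574], [373.1770405218407, 287.2847177265117], [374.966886040086, 298.664288578317], [444.21179975954146, 288.80166279657925]]
28.6 [[438.64909428745153, 277.1164247277724], [371.40909679759113, 287.2853197094884], [373.15054450034415, 298.357184468867], [440.523060561002, 288.7612462520548]]
[ 273  284  121   18 1590] [[272.6000061035156, 297.79998779296875], [273.0, 283.5], [393.20001220703125, 287.20001220703125], [392.79998779296875, 301.5]]
8 
15 
19 [[456.2753153274242, 226.11145720301693], [442.57831958181896, 228.44631283913372], [457.6504016453936, 335.3649471276053], [471.56122138389816, 334.15429809569264]]
28.6 [[452.2603760212828, 227.76619757151133], [438.9337500456586, 230.03791819897742], [453.59827970353047, 334.06544915912866], [467.1329478243746, 332.8875363426463]]
[[385.1 292.1  28.6]
 [429.5 285.2  28.6]] [[453.1 241.5  19. ]
 [464.7 321.1  19. ]]
```

View pics/w1c.png

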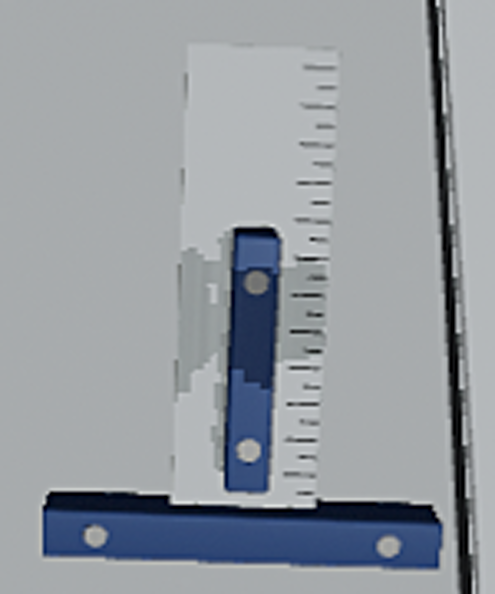

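```bash
python3 - <<'E'
from h import *
np.set_printoptions(precision=1,suppress=True)
c=cam('scene');d=cam('side')
S=lambda x,y:(270+x*.375,165+y*.375)
D=lambda x,y:(265+(x-400)*.375,170+y*.375)
for n,a,b in [('bLL',(268,296),(643,278)),('bUL',(75,172),(430,188)),('bUR',(197,20),(470,28)),('ledgeL',(228,240),(596,232)),('ledgeR',(303,105),(607,88)),('plUL',(113,152),(463,160)),('plUR',(200,42),(490,42)),('plLL',(222,220),(590,212)),('lineU',(152,102),(472,107)),('lineL',(252,168),(593,157)),('knobL',(320,222),(689,186)),('knobR',(382,100),(692,67)),('hingeL',(255,258),(628,240)),('hingeR',(335,113),(645,95))]:
    print(n,tri(c,S(*a),d,D(*b)))
E
```

```text
bLL (array([481.6,  83.6,  -2.7]), np.float64(2.8977086310699436))
bUL (array([656.9, 142.6, 108.5]), np.float64(0.28956444204379406))
bUR (array([ 719.8, -178.2,   80.1]), np.float64(1.7441707837775435))
ledgeL (array([525. ,  87.8,  46.9]), np.float64(6.087975452845216))
ledgeR (array([ 563.6, -134.2,   54.4]), np.float64(0.39778558477429066))
plUL (array([636.2, 112. , 120.4]), np.float64(0.37665767466471994))
plUR (array([ 676.6, -109.8,  105.7]), np.float64(1.8496373417110217))
plLL (array([529. ,  94.5,  73.6]), np.float64(6.837272627231573))
lineU (array([658.8,  10.8, 107.6]), np.float64(1.1813672957274546))
lineL (array([545.5,   9.3,  71.3]), np.float64(4.396781956434891))
knobL (array([445.6,  70. ,  96.1]), np.float64(3.041241406075984))
knobR (array([ 479.5, -136.1,   91.1]), np.float64(3.740830919185637))
hingeL (array([494.4,  92.1,  45.1]), np.float64(3.4774980536087288))
hingeR (array([ 525.9, -133.9,   55.4]), np.float64(7.266912930149697))
```

```bash
python3 -c "
from h import *
go([585,0,245],[180,0,173.93])"
```

```text
time 1.95 tot [-7.92 -8.57  0.01] [-0. -0.  0.] n 9 row [-0.881 -0.952  0.001] [-0. -0.  0.]
```

apply_moves --pt "-1 -1 0 0 0 0 1" --pt "-1 -1 0 0 0 0 1" --pt "-1 -1 0 0 0 0 1" --pt "-1 -1 0 0 0 0 1" --pt "-1 -1 0 0 0 0 1" --pt "-1 -1 0 0 0 0 1" --pt "-1 -1 0 0 0 0 1" --pt "-0.9 -1 0 0 0 0 1"

```text
time: 2.95
tool_pos: [587.3, 16.2, 245.1]
tcp_rot: [180.0, -0.0, 174.0]
ft_force: [0.5, -0.2, -0.0]
finger_gap: 85.4
grip_force: 0.0
```

apply_moves --pt "0 -0.57 0 0 0 -0.82 1" --pt "0 0 0 0 0 -0.82 1" --pt "0 0 0 0 0 -0.82 1" --pt "0 0 0 0 0 -0.82 1" --pt "0 0 0 0 0 0 1" --pt "0 0 0 0 0 0 1"

```text
time: 3.7
tool_pos: [584.7, 0.3, 245.2]
tcp_rot: [180.0, -0.0, -171.0]
ft_force: [0.3, 0.3, -0.2]
finger_gap: 85.3
grip_force: 0.0
```

```bash
python3 - <<'E'
from h import *
s=sense();im=snapshot('wrist');np.save('pics/w2T',tool(s));save('w2',im);print(s['tool_pos'],s['tcp_rot'],s['time'])
save('scene1',snapshot('scene'));save('side1',snapshot('side'))
E
```

```text
[5.84660766e+02 2.86519679e-01 2.45205374e+02] [ 1.79999087e+02 -7.62881387e-03 -1.71047500e+02] 3.7
```

View pics/w2.png

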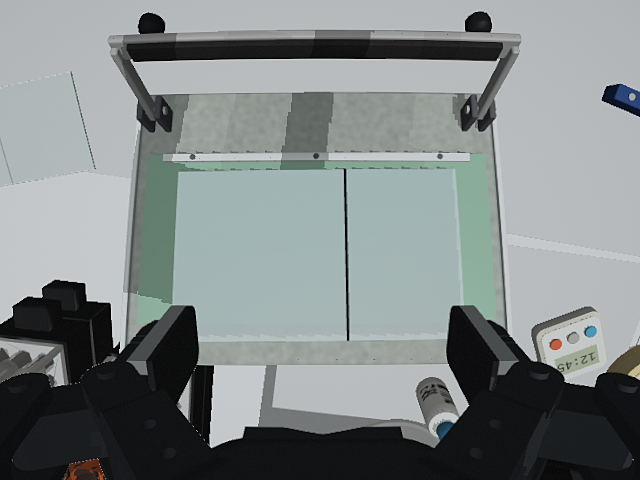

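```bash
python3 - <<'E'
from h import *
im=load('w2').astype(int)
for x in (200,260,390,440): print('col',x,'rows148-178',[tuple(v) for v in im[148:180,x-2:x+3].mean(1).astype(int)])
for x in (230,290,400,425): print('col',x,'rows 326-368 G',im[326:370,x-2:x+3,1].mean(1).astype(int).tolist(), im[326:370,x-2:x+3,0].mean(1).astype(int).tolist())
for y in (200,240,280): print('row',y,'165-190 R',im[y-2:y+3,160:190,0].mean(0).astype(int).tolist(),'445-475',im[y-2:y+3,445:475,0].mean(0).astype(int).tolist())
for y in (180,220,260,300,330): print('row',y,'line',im[y-1:y+2,335:358,1].mean(0).astype(int).tolist())
for y in (156,): print('ledge ends',im[155:158,155:172,0].mean(0).astype(int).tolist(),im[154:157,460:480,0].mean(0).astype(int).tolist())
E
```

```text
col 200 rows148-178 [(np.int64(150), np.int64(158), np.int64(153)), (np.int64(150), np.int64(159), np.int64(154)), (np.int64(151), np.int64(158), np.int64(154)), (np.int64(147), np.int64(155), np.int64(150)), (np.int64(85), np.int64(91), np.int64(87)), (np.int64(131), np.int64(137), np.int64(137)), (np.int64(209), np.int64(212), np.int64(215)), (np.int64(200), np.int64(203), np.int64(206)), (np.int64(198), np.int64(202), np.int64(204)), (np.int64(197), np.int64(200), np.int64(203)), (np.int64(189), np.int64(193), np.int64(195)), (np.int64(202), np.int64(206), np.int64(208)), (np.int64(196), np.int64(198), np.int64(201)), (np.int64(112), np.int64(120), np.int64(118)), (np.int64(134), np.int64(160), np.int64(147)), (np.int64(139), np.int64(175), np.int64(155)), (np.int64(138), np.int64(172), np.int64(154)), (np.int64(138), np.int64(172), np.int64(154)), (np.int64(138), np.int64(172), np.int64(154)), (np.int64(140), np.int64(174), np.int64(156)), (np.int64(136), np.int64(170), np.int64(152)), (np.int64(107), np.int64(137), np.int64(120)), (np.int64(86), np.int64(111), np.int64(98)), (np
[... 7915 characters left out ...]
81, 181]
row 220 line [181, 181, 181, 181, 180, 181, 181, 184, 183, 141, 0, 16, 129, 194, 183, 181, 181, 181, 181, 181, 181, 180, 181]
row 260 line [181, 181, 181, 181, 181, 181, 182, 182, 187, 181, 94, 0, 56, 148, 191, 183, 181, 181, 181, 182, 182, 182, 181]
row 300 line [182, 182, 181, 182, 181, 182, 182, 182, 183, 189, 178, 46, 1, 98, 173, 187, 182, 181, 181, 181, 181, 181, 181]
row 330 line [178, 178, 178, 178, 178, 178, 178, 178, 178, 180, 180, 146, 8, 15, 137, 189, 179, 178, 178, 178, 178, 178, 178]
ledge ends [97, 97, 97, 96, 97, 97, 94, 97, 150, 155, 153, 153, 153, 153, 153, 152, 149] [199, 199, 199, 199, 198, 198, 198, 199, 202, 190, 134, 133, 136, 137, 137, 137, 137, 137, 136, 137]
```

```bash
cat > fit.py <<'E'
from h import *
from scipy.optimize import least_squares
np.set_printoptions(precision=2,suppress=True)
c=cam('wrist',np.load('pics/w2T.npy'))
low=[(200,170.9),(260,169.6),(390,168.6),(440,168.3)]
up=[(230,341.2),(290,341),(400,339.8),(425,339.3)]
lf=[(457.1,200),(460,240),(462.1,280)];rt=[(176.5,200),(174.4,240),(172.8,280)]
ln=[(344.8,180),(345.6,220),(346.2,260),(346.9,300),(347.5,330)]
lu=[(200,160.7),(260,160.1),(390,160.2),(440,160.7)];le=[(162.8,156)];ll=[(469.6,155)]
def frame(p): return R.from_euler('zy',[0,0]).as_matrix() if 0 else (R.from_euler('z',p[3],degrees=True)*R.from_euler('y',-25,degrees=True)).as_matrix()
def loc(p,px,z):
    F=frame(p);return ((onplane(c,px,p[:3]+F[:,2]*z,F[:,2])-p[:3])@F)[:,:2]
def res(p):
    t=np.radians(p[6]);A=np.array([[np.cos(t),-np.sin(t)],[np.sin(t),np.cos(t)]])
    pl=lambda px:(loc(p,px,11)-p[4:6])@A
    return np.r_[pl(low)[:,0]+120,pl(up)[:,0],pl(lf)[:,1]-100,pl(rt)[:,1]+100,pl(ln)[:,1]-20,loc(p,lu,9)[:,0],loc(p,le,9)[:,1]+112.5,loc(p,ll,9)[:,1]-112.5]
f=least_squares(res,[540,-10,50,9.5,127,0,0])
p=f.x
if __name__=='__main__':
    print(p);print(res(p));F=frame(p)
    for n,q in dict(hinge=(-35,0,19),homeU=(120,0,11),bar=(25,0,19)).items(): print(n,p[:3]+F@np.array(q))
    print(F)
E
python3 fit.py
```

```text
[548.54 -10.53  55.39   8.89 127.5    1.6    0.58]
[ 0.18 -0.1   0.04 -0.06 -0.07 -0.05  0.04  0.02 -0.11  0.1  -0.12  0.
 -0.08  0.04  0.1   0.1  -0.02 -0.03  0.02  0.07 -0.08 -0.05  0.06 -0.06
  0.06]
hinge [509.27 -16.67  57.81]
homeU [651.4    5.56 116.07]
bar [562.99  -8.27  83.17]
[[ 0.9  -0.15 -0.42]
 [ 0.14  0.99 -0.07]
 [ 0.42  0.    0.91]]
```

```bash
python3 -c "
from h import *
go([413.7,287.7,85],[180,3.7,171.4])"
```

```text
time 3.85 tot [ 4.13 10.36  5.34] [ 0.12 -0.8   3.84] n 11 row [0.376 0.941 0.486] [ 0.011 -0.073  0.349]
```

apply_moves --pt "0.4 1 0.3 0 0 0 1" --pt "0.4 1 0.3 0 0 0 1" --pt "0.4 1 0.3 0 0 0 1" --pt "0.4 1 0.3 0 0 0 1" --pt "0.4 1 0.3 0 0 0 1" --pt "0.4 1 0.3 0 0 0 1" --pt "0.4 1 0.3 0 0 0 1" --pt "0.4 1 0.3 0 0 0 1"

```text
time: 4.85
tool_pos: [451.6, 223.0, 173.2]
tcp_rot: [180.0, 0.0, -171.0]
ft_force: [0.2, -0.6, -0.1]
finger_gap: 85.3
grip_force: 0.0
```

apply_moves --pt "0.4 1 0.5 0 0 0 1" --pt "0.4 1 0.5 0 0 0 1" --pt "0 0 0.5 0.03 -0.2 0.96 1" --pt "0 0 0.5 0.03 -0.2 0.96 1" --pt "0 0 0.3 0.03 -0.2 0.96 1" --pt "0 0 0.3 0.03 -0.2 0.96 1" --pt "0 0 0 0 0 0 1"

```text
time: 5.72
tool_pos: [419.3, 277.3, 94.6]
tcp_rot: [-180.0, 3.6, 171.5]
ft_force: [-0.4, -0.5, -0.3]
finger_gap: 85.4
grip_force: 0.0
```

```bash
python3 - <<'E'
from h import *
np.set_printoptions(precision=1,suppress=True)
s=sense();print(s['tool_pos'],s['tcp_rot'])
T=tool(s);im=snapshot('wrist');c=cam('wrist',T);save('w3',im);np.save('pics/w3T',T)
hsv=cv2.cvtColor(im,cv2.COLOR_RGB2HSV);m=cv2.inRange(hsv,(100,120,40),(125,255,255))
n,l,st,ce=cv2.connectedComponentsWithStats(m)
for i in range(1,n):
    if st[i,4]<600: continue
    pts=np.argwhere(l==i)[:,::-1];b=cv2.boxPoints(cv2.minAreaRect(pts.astype(np.float32)));print(st[i],b.round(1).tolist(),onplane(c,b,[0,0,28.6],[0,0,1])[:,:2])
go([413.7,287.7,24.5],[180,3.7,171.4])
E
```

```text
[419.3 277.3  94.6] [-180.     3.6  171.5]
[ 330  157   26  138 3108] [[330.0, 157.0], [355.0, 157.0], [355.0, 294.0], [330.0, 294.0]] [[371.6 287.3]
 [373.2 298.4]
 [440.5 289.9]
 [438.6 277.6]]
[ 239  294  204   34 5588] [[239.0, 294.0], [442.0, 294.0], [442.0, 327.0], [239.0, 327.0]] [[431.9 232.7]
 [447.2 333.1]
 [466.2 332.2]
 [450.4 228.5]]
time 5.775 tot [0.4 0.3 2.3] [ 0. -0.  0.] n 3 row [0.1 0.1 0.8] [ 0. -0.  0.]
```

View pics/w3.png

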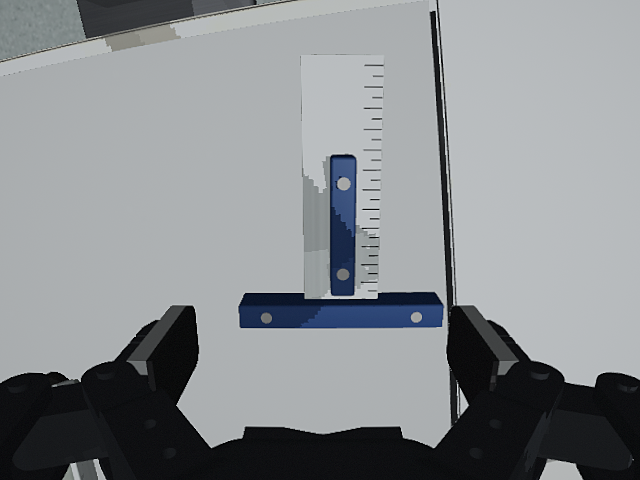

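apply_moves --pt "0.13 0.11 0.78 0 0 0 1" --pt "0.13 0.11 0.78 0 0 0 0.6" --pt "0.13 0.11 0.77 0 0 0 0.4" --pt "0 0 0 0 0 0 0.4" --grip_force 40

```text
time: 6.28
tool_pos: [413.1, 287.7, 23.5]
tcp_rot: [-179.9, 3.5, 171.5]
ft_force: [1.1, -1.2, 1.1]
finger_gap: 34.7
grip_force: 0.0
```

```bash
python3 -c "
from h import *
go([413.7,287.7,24.5],[180,3.7,171.4]);print(sense()['ft_force'],sense()['finger_gap'])"
```

```text
time 6.275 tot [-0.02  0.   -0.03] [-0.02 -0.04  0.03] n 1 row [-0.021  0.002 -0.032] [-0.022 -0.037  0.026]
[ 1.09769788 -1.18048903  1.10775439] 34.74826272714359
```

apply_moves --pt "0 0 -0.03 0 0 0 0" --pt "0 0 0 0 0 0 0" --pt "0 0 0 0 0 0 0" --pt "0 0 0 0 0 0 0" --grip_force 60

```text
time: 6.78
tool_pos: [415.5, 288.9, 27.4]
tcp_rot: [179.9, 3.8, 171.4]
ft_force: [-1.7, -0.8, 7.1]
finger_gap: 10.4
grip_force: 61.1
```

apply_moves --pt "0 0 -0.4 0 0 0 0" --pt "0 0 -0.8 0 0 0 0" --pt "0 0 -0.8 0 0 0 0" --pt "0 0 0 0 0 0 0" --pt "0 0 0 0 0 0 0"

```text
time: 7.4
tool_pos: [410.2, 288.7, 85.1]
tcp_rot: [180.0, 3.7, 171.4]
ft_force: [-0.1, -0.5, -2.8]
finger_gap: 10.2
grip_force: 59.9
```

```bash
python3 - <<'E'
from h import *
s=sense();T=tool(s);im=snapshot('wrist');save('w4',im);np.save('pics/w4T',T);print(s['tool_pos'],s['tcp_rot'])
sd=snapshot('side');save('side4',sd)
z=np.zeros((480,800,3),np.uint8);z[:400,:400]=cv2.resize(im[60:360,170:470],(400,400),interpolation=cv2.INTER_CUBIC)
z[:400,400:]=cv2.resize(sd[260:380,310:430],(400,400),interpolation=cv2.INTER_CUBIC);save('v4',z)
E
```

```text
[410.18951242 288.73599226  85.085393  ] [179.99603277   3.67356971 171.43630338]
```

View pics/v4.png

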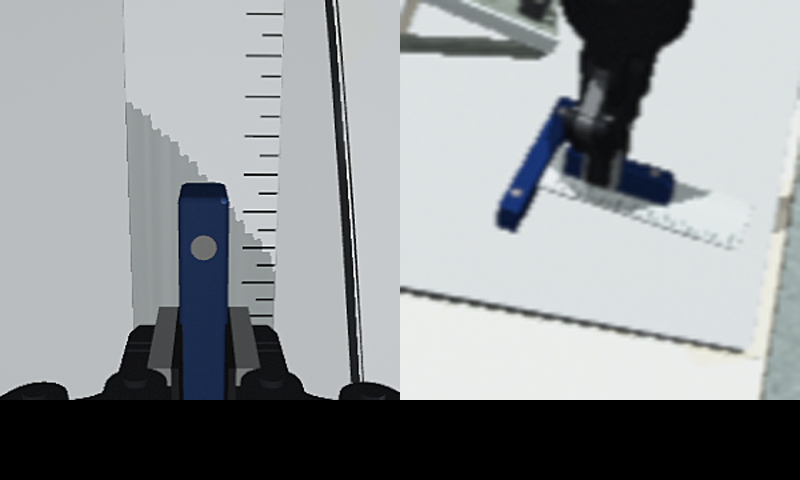

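```bash
python3 - <<'E'
from h import *
np.set_printoptions(precision=1,suppress=True,linewidth=220)
I=np.eye(4);c=cam('wrist',I) # tool coords
# tool x = -sq x, tool y = sq y, z = -sq z
def P(q,x0=-38,z0=20): q=np.array(q,float);return np.c_[-(q[:,0]-x0),q[:,1],-(q[:,2]-z0)]
q=[(-125,20,3),(-125,-20,3),(-78,6,23),(-78,-6,23),(-78,0,23)];print(proj(c,P(q)))
im=load('w4').astype(int)
for x in (280,300,340,360): print(x,[tuple(map(int,v)) for v in im[0:70:1,x-2:x+3].mean(1)][::1][:0], im[0:80,x-2:x+3,0].mean(1).astype(int).tolist())
for y in (50,80,100,120,160): print(y,'L',im[y-1:y+2,250:280,0].mean(0).astype(int).tolist(),'R',im[y-1:y+2,365:395,0].mean(0).astype(int).tolist())
print('rib col', im[185:225,312:330].mean(1).astype(int).tolist())
E
```

```text
[[385.5  62.4]
 [262.2  62.5]
 [343.9 217.2]
 [304.3 217.2]
 [324.1 217.2]]
280 [] [136, 137, 138, 138, 139, 140, 142, 143, 144, 143, 144, 143, 128, 108, 103, 124, 136, 150, 156, 100, 165, 196, 197, 195, 195, 195, 195, 195, 195, 195, 196, 195, 195, 195, 195, 196, 196, 196, 195, 182, 182, 183, 183, 183, 183, 183, 183, 183, 183, 183, 183, 183, 183, 183, 182, 191, 196, 196, 196, 196, 196, 197, 196, 196, 197, 196, 196, 196, 196, 196, 197, 197, 196, 197, 197, 197, 197, 197, 197, 197]
300 [] [132, 136, 139, 140, 139, 137, 137, 140, 135, 119, 101, 110, 129, 145, 171, 127, 118, 185, 196, 196, 195, 195, 195, 195, 195, 195, 195, 195, 195, 195, 196, 195, 196, 195, 197, 188, 182, 182, 183, 183, 183, 183, 183, 183, 183, 183, 183, 183, 183, 183, 183, 183, 183, 183, 181, 192, 197, 197, 196, 196, 196, 196, 196, 196, 196, 196, 197, 196, 197, 197, 197, 197, 197, 197, 197, 197, 197, 197, 197, 197]
340 [] [139, 142, 130, 110, 99, 115, 132, 151, 157, 78, 167, 194, 197, 195, 195, 195, 195, 195, 195, 195, 195, 195, 195, 195, 195, 195, 195, 195, 197, 189, 174, 183, 183, 183, 183, 182, 183, 183, 183, 183, 18
[... 2054 characters left out ...]
, 182, 182, 180, 186, 186, 185, 185, 185, 185, 185, 185, 185, 185, 185, 185, 185, 185, 185, 185]
rib col [[179, 184, 186], [179, 184, 186], [180, 184, 186], [180, 184, 186], [180, 185, 186], [182, 186, 188], [165, 170, 172], [163, 168, 170], [160, 165, 167], [161, 167, 168], [166, 171, 172], [165, 170, 168], [40, 49, 66], [3, 14, 35], [11, 22, 43], [14, 24, 45], [13, 24, 45], [13, 23, 45], [14, 24, 45], [13, 24, 45], [13, 23, 45], [14, 23, 45], [15, 26, 50], [20, 34, 63], [23, 39, 71], [24, 40, 73], [26, 42, 75], [28, 45, 78], [28, 45, 78], [28, 44, 78], [28, 45, 78], [28, 45, 78], [28, 45, 78], [28, 44, 78], [28, 44, 78], [28, 45, 78], [28, 44, 78], [28, 44, 78], [27, 44, 78], [28, 45, 78]]
```

```bash
python3 - <<'E'
from h import *
from scipy.optimize import least_squares
np.set_printoptions(precision=2,suppress=True,linewidth=220)
c=cam('wrist',np.eye(4))
def M(p,q):
    x0,z0,th,y0,yw=p; q=np.array(q,float)-[x0,0,z0]   # TCP at square (x0,0,z0)
    q=q@R.from_euler('yz',[th,yw],degrees=True).as_matrix().T
    return np.c_[-q[:,0],q[:,1]+y0,-q[:,2]]
def edge(p,y,row):
    a=proj(c,M(p,[(-125,y,3),(-90,y,3),(-60,y,3)]));k=np.polyfit(a[:,1],a[:,0],2);return np.polyval(k,row)
def res(p):
    a=proj(c,M(p,[(-125,0,3),(-78,0,23)]))
    return np.r_[a[0,1]-54.6,a[1,1]-207.6,[edge(p,20,r)-v for r,v in((80,382),(120,380.8))],[edge(p,-20,r)-v for r,v in ((80,262.8),(100,263),(120,263.3))],0.05*p[4]]
f=least_squares(res,[-38,20,0,0,0]);print(f.x,res(f.x))
for th in (-2,0,2):
    g=least_squares(lambda p:res(np.r_[p[:2],th,p[2:]]),[-38,20,0,0]);print(th,g.x,g.cost)
E
```

```text
[-36.03  26.1    2.02  -1.28  -0.56] [ 0.06 -0.06  0.27 -0.2  -0.28  0.    0.2  -0.03]
-2 [-35.01  19.43  -1.13  -0.47] 1.88924969230415
0 [-35.43  22.79  -1.2   -0.51] 0.5159410083898485
2 [-36.02  26.06  -1.28  -0.56] 0.11848557876569216
```

```bash
cat > tgt.py <<'E'
from fit import *
F=frame(p)
def W(q): return p[:3]+F@np.array(q,float)
def L(x): return F.T@(np.array(x)-p[:3])
E
python3 - <<'E'
from tgt import *
h=W((99.5,2.5,70));print(h)
go(h+[0,0,40],[180,3.7,171.4]);go(h,[180,25,188.9])
E
```

```text
[608.21   1.3  160.88]
time 7.5 tot [-8.2  -8.48 -3.37] [-0.01 -0.02  0.01] n 9 row [-0.91 -0.94 -0.37] [-0. -0.  0.]
time 7.5 tot [-8.11 -8.48 -2.04] [-0.96 -4.63 -3.71] n 9 row [-0.9  -0.94 -0.23] [-0.11 -0.52 -0.41]
```

apply_moves --pt "-0.6 -0.7 -0.9 0 0 0 0" --pt "-0.95 -1 -0.9 0 0 0 0" --pt "-0.95 -1 -0.6 0 0 0 0" --pt "-0.95 -1 -0.5 0 0 0 0" --pt "-0.95 -1 -0.5 0 0 0 0" --pt "-0.95 -1 0 0 0 0 0" --pt "-0.95 -1 0 0 0 0 0" --pt "-0.95 -0.9 0 0 0 0 0"

```text
time: 8.5
tool_pos: [584.7, 30.7, 199.9]
tcp_rot: [180.0, 3.6, 171.4]
ft_force: [-0.0, 0.6, -2.6]
finger_gap: 10.3
grip_force: 60.0
```

apply_moves --pt "-0.5 -0.5 0 -0.16 -0.78 -0.62 0" --pt "-0.4 -0.4 0 -0.16 -0.78 -0.62 0" --pt "0 0 0 -0.16 -0.77 -0.62 0" --pt "0 0 0 -0.16 -0.77 -0.62 0" --pt "0 0 0 -0.16 -0.77 -0.62 0" --pt "0 0 0 -0.16 -0.77 -0.62 0" --pt "0 0 0 0 0 0 0"

```text
time: 9.38
tool_pos: [606.3, 1.7, 201.5]
tcp_rot: [179.9, 24.9, -171.2]
ft_force: [-0.2, -0.9, -1.5]
finger_gap: 10.3
grip_force: 60.0
```

```bash
python3 - <<'E'
from tgt import *
s=sense();print(s['tool_pos'],s['tcp_rot'],L(s['tool_pos']));go(W((99.5,2.5,70)),[180,25,188.9])
E
```

```text
[606.29   1.67 201.47] [ 179.9    24.94 -171.16] [115.02   3.25 107.48]
time 9.375 tot [ 0.52 -0.03  1.25] [ 0.02 -0.01 -0.01] n 2 row [ 0.26 -0.01  0.62] [ 0.01 -0.01 -0.01]
```

Now down the normal to a hover and look at the blade edge against the line.

apply_moves --pt "0.26 -0.01 0.6 0 0 0 0" --pt "0.26 -0.01 0.6 0 0 0 0" --pt "0 0 0.4 0 0 0 0" --pt "0 0 0 0 0 0 0" --pt "0 0 0 0 0 0 0"

```text
time: 10.0
tool_pos: [614.8, 2.3, 154.4]
tcp_rot: [180.0, 25.2, -171.1]
ft_force: [-0.4, 0.8, -1.7]
finger_gap: 10.7
grip_force: 60.0
```

```bash
python3 - <<'E'
from tgt import *
s=sense();T=tool(s);im=snapshot('wrist');save('w5',im);np.save('pics/w5T',T);print(L(s['tool_pos']),s['tcp_rot'])
save('scene5',snapshot('scene'));sd=snapshot('side');save('side5',sd)
z=np.zeros((600,800,3),np.uint8);z[:,:400]=cv2.resize(im[0:360,200:440],(400,600),interpolation=cv2.INTER_CUBIC)
z[:300,400:]=cv2.resize(sd[170:285,270:423],(400,300),interpolation=cv2.INTER_CUBIC)
z[300:,400:]=cv2.resize(load('scene5')[165:290,280:447],(400,300),interpolation=cv2.INTER_CUBIC);save('v5',z)
E
```

```text
[102.81   2.58  61.24] [ 179.98   25.17 -171.07]
```

View pics/v5.png

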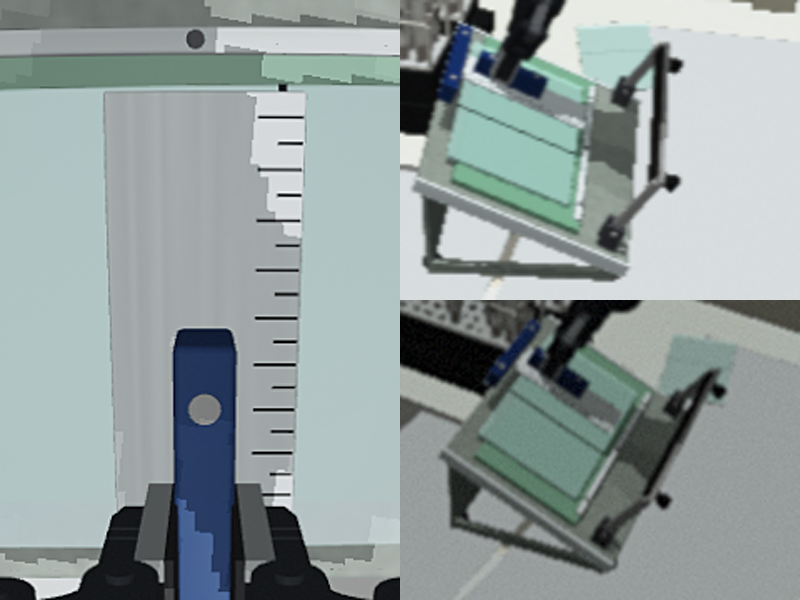

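```bash
python3 - <<'E'
from h import *
np.set_printoptions(precision=2,suppress=True,linewidth=220)
c=cam('wrist',np.eye(4));im=load('w5').astype(int)
print(im[51:55,360:382,1].tolist())
print('R80',im[79:82,370:392,0].mean(0).astype(int).tolist(),'L80',im[79:82,255:275,0].mean(0).astype(int).tolist())
print('colend',im[45:65,290:300,0].mean(1).astype(int).tolist(),'rib',im[190:215,315:328,0].mean(1).astype(int).tolist())
for z in (48,50.2,52): print(z,onplane(c,[(369.8,53)],[0,0,z],[0,0,1]))
for z in (19,22,25): print(z,onplane(c,[(382.3,70),(263.2,70)],[0,0,z],[0,0,1]))
E
```

```text
[[173, 173, 172, 172, 172, 177, 185, 46, 4, 10, 3, 36, 128, 182, 176, 174, 175, 178, 178, 179, 179, 180], [196, 196, 196, 195, 196, 200, 211, 58, 8, 18, 11, 48, 152, 206, 197, 195, 195, 194, 194, 194, 193, 194], [201, 201, 201, 201, 201, 204, 215, 54, 2, 10, 2, 44, 152, 211, 202, 201, 200, 200, 200, 200, 199, 199], [162, 163, 164, 164, 165, 167, 174, 94, 38, 44, 40, 52, 127, 175, 170, 170, 170, 171, 171, 172, 171, 177]]
R80 [213, 213, 213, 213, 213, 213, 213, 213, 213, 213, 214, 216, 202, 146, 178, 176, 175, 175, 176, 176, 176, 176] L80 [175, 174, 174, 174, 174, 175, 173, 156, 153, 167, 163, 162, 162, 161, 160, 160, 160, 159, 159, 159]
colend [107, 107, 107, 107, 106, 101, 135, 163, 179, 150, 149, 167, 164, 164, 164, 164, 164, 164, 164, 164] rib [162, 162, 162, 163, 163, 166, 183, 47, 6, 15, 16, 18, 17, 17, 18, 17, 16, 19, 23, 26, 29, 31, 34, 35, 34]
48 [[94.53 18.06 48.  ]]
50.2 [[94.86 18.29 50.2 ]]
52 [[95.13 18.48 52.  ]]
19 [[ 84.91  19.26  19.  ]
 [ 84.94 -20.03  19.  ]]
22 [[ 85.25  19.66  22.  ]
 [ 85.28 -20.43  22.  ]]
25 [[ 85.59  20.06  25.  ]
 [ 85.61 -20.82  25.  ]]
```

apply_moves --pt "0.1 -0.025 0.3 0 0 0 0" --pt "0 0 0.3 0 0 0 0" --pt "0 0 0.13 0 0 0 0" --pt "0 0 0 0 0 0 0"

```text
time: 10.65
tool_pos: [620.5, 2.7, 131.7]
tcp_rot: [179.9, 25.1, -171.1]
ft_force: [-0.8, 0.5, -3.0]
finger_gap: 10.6
grip_force: 60.0
```

apply_moves --pt "0 0 0.03 0 0 0 0" --pt "0 0 0.03 0 0 0 0"

```text
time: 10.9
tool_pos: [621.8, 2.7, 131.2]
tcp_rot: [180.0, 25.2, -171.1]
ft_force: [-0.0, 0.1, -2.0]
finger_gap: 10.3
grip_force: 60.0
```

apply_moves --pt "0 0 0.03 0 0 0 0" --pt "0 0 0.03 0 0 0 0"

```text
time: 11.15
tool_pos: [622.4, 2.8, 129.3]
tcp_rot: [180.0, 25.1, -171.1]
ft_force: [1.0, -0.2, -1.7]
finger_gap: 10.3
grip_force: 60.0
```

```bash
python3 - <<'E'
from tgt import *
s=sense();print(L(s['tool_pos']),s['tcp_rot'],F.T@s['ft_force'],s['wrist_torque'],s['time'])
E
```

```text
[99.09  1.92 35.32] [ 179.97   25.15 -171.07] [ 0.16 -0.31 -1.99] [-0.09  0.3   0.01] 11.15
```

apply_moves --pt "0 0 0.03 0 0 0 0" --pt "0 0 0.03 0 0 0 0"

```text
time: 11.4
tool_pos: [623.1, 2.9, 127.6]
tcp_rot: [180.0, 25.1, -171.1]
ft_force: [-10.0, -0.6, 9.2]
finger_gap: 10.5
grip_force: 61.9
```

apply_moves --pt "0 0 0.03 0 0 0 0" --pt "0 0 0.03 0 0 0 0"

```text
time: 11.65
tool_pos: [623.2, 3.0, 127.6]
tcp_rot: [180.0, 25.1, -171.0]
ft_force: [-35.4, -2.7, 31.2]
finger_gap: 10.3
grip_force: 66.0
```

```bash
python3 - <<'E'
from tgt import *
s=sense();print(L(s['tool_pos']),s['tcp_rot'],F.T@s['ft_force'],s['wrist_torque'],s['time'])
E
```

```text
[99.1   1.91 33.38] [ 179.98   25.05 -171.02] [-18.83   2.81  43.25] [0.   3.3  0.15] 11.65
```

apply_moves --pt "0 0 -0.07 0 0 0 0" --pt "0 0 0 0 0 0 0"

```text
time: 11.9
tool_pos: [623.1, 2.9, 128.2]
tcp_rot: [180.0, 25.2, -171.1]
ft_force: [-0.1, 0.4, -2.2]
finger_gap: 10.4
grip_force: 60.0
```

```bash
python3 - <<'E'
from tgt import *
s=sense();print(L(s['tool_pos']),s['tcp_rot'],F.T@s['ft_force'],s['wrist_torque'],s['time'])
save('w6',snapshot('wrist'));np.save('pics/w6T',tool(s));save('side6',snapshot('side'));save('scene6',snapshot('scene'))
im=load('w6').astype(int);print('colend',im[45:75,290:300,0].mean(1).astype(int).tolist(),'rib',im[190:215,315:328,0].mean(1).astype(int).tolist())
for y in(40,60,80,100):print('R',im[y-1:y+2,360:395,1].mean(0).astype(int).tolist())
E
```

```text
[99.28  1.87 33.93] [ 179.98   25.17 -171.07] [-0.96  0.45 -1.94] [-0.03  0.31  0.02] 11.9
colend [104, 104, 103, 100, 115, 146, 170, 173, 176, 133, 145, 162, 161, 160, 160, 160, 160, 160, 160, 160, 160, 160, 160, 161, 160, 160, 160, 161, 160, 160] rib [159, 159, 159, 159, 159, 163, 179, 45, 6, 14, 16, 16, 16, 16, 16, 16, 15, 18, 22, 25, 28, 31, 33, 34, 33]
R [183, 183, 181, 181, 180, 180, 181, 180, 180, 180, 180, 180, 180, 180, 180, 180, 180, 180, 180, 180, 180, 180, 180, 180, 180, 180, 180, 179, 179, 179, 179, 179, 179, 181, 171]
R [213, 212, 212, 212, 213, 212, 213, 212, 212, 213, 213, 212, 212, 213, 212, 213, 212, 213, 213, 212, 213, 213, 212, 190, 171, 194, 192, 192, 192, 192, 192, 192, 192, 192, 192]
R [213, 213, 213, 213, 213, 213, 213, 213, 213, 213, 213, 213, 213, 213, 213, 213, 213, 213, 213, 213, 214, 215, 204, 151, 196, 193, 192, 192, 192, 192, 192, 192, 192, 192, 191]
R [158, 159, 159, 159, 160, 160, 160, 161, 161, 162, 162, 163, 163, 164, 164, 165, 165, 166, 166, 166, 163, 203, 161, 194, 193, 192, 192, 192, 192, 192, 192, 192, 192, 192, 192]
```

```bash
python3 - <<'E'
from h import *
np.set_printoptions(precision=2,suppress=True)
im=load('w6').astype(int)
for y in range(47,57): print(y,im[y,365:392,1].tolist())
c=cam('wrist',np.eye(4))
g=im[:,:,1]
for z in (21.5,22.5): print(onplane(c,[(100,50)],[0,0,z],[0,0,1]))
for x in (120,200,450,500): print(x,g[30:70,x-2:x+3].mean(1).astype(int).tolist())
E
```

```text
47 [128, 129, 129, 128, 129, 129, 128, 128, 128, 128, 129, 130, 131, 130, 131, 132, 132, 129, 127, 123, 120, 118, 118, 116, 167, 185, 186]
48 [128, 128, 128, 130, 130, 130, 130, 130, 132, 133, 133, 134, 118, 93, 99, 101, 100, 95, 119, 133, 129, 129, 129, 127, 124, 121, 120]
49 [155, 155, 156, 156, 156, 156, 155, 156, 157, 158, 161, 156, 108, 0, 0, 6, 5, 0, 127, 167, 160, 164, 167, 167, 167, 167, 167]
50 [187, 187, 187, 187, 186, 186, 186, 186, 187, 186, 189, 186, 140, 0, 10, 16, 17, 0, 156, 196, 186, 185, 185, 184, 184, 184, 183]
51 [194, 194, 194, 194, 194, 194, 194, 194, 195, 195, 198, 197, 152, 0, 18, 20, 18, 0, 164, 206, 196, 195, 194, 194, 194, 194, 194]
52 [193, 193, 193, 193, 193, 192, 193, 193, 193, 193, 196, 196, 153, 0, 17, 21, 17, 0, 161, 204, 194, 192, 192, 192, 192, 192, 192]
53 [195, 195, 195, 195, 195, 196, 195, 195, 195, 195, 198, 196, 145, 0, 7, 12, 9, 0, 156, 203, 193, 192, 192, 192, 192, 191, 192]
54 [160, 161, 161, 162, 162, 163, 163, 164, 164, 165, 167, 167, 132, 29, 38, 39, 39, 27, 149, 201, 193, 192, 192, 192, 192, 191, 192]
55 [188, 186, 186, 184, 184, 183, 18
[... 410 characters left out ...]
 123, 120, 140, 173, 193, 190, 189, 189, 190, 189, 189, 189, 189, 189, 190, 190, 190]
200 [133, 138, 136, 136, 136, 136, 136, 137, 137, 136, 137, 137, 136, 128, 126, 127, 127, 126, 127, 127, 125, 128, 155, 184, 193, 191, 190, 191, 191, 190, 191, 191, 191, 191, 191, 191, 191, 191, 191, 191]
450 [183, 185, 184, 184, 185, 185, 185, 184, 185, 185, 185, 185, 182, 178, 180, 173, 135, 123, 124, 127, 177, 193, 191, 190, 190, 190, 190, 191, 190, 190, 191, 190, 191, 190, 191, 191, 191, 191, 191, 191]
500 [131, 180, 184, 182, 182, 182, 182, 182, 183, 183, 181, 179, 185, 141, 127, 125, 127, 124, 124, 114, 139, 180, 188, 191, 189, 190, 190, 190, 190, 190, 190, 190, 190, 190, 190, 190, 190, 190, 190, 190]
```

apply_moves --pt "0.1 0 0.012 0 0 0 0" --pt "0.1 0 0 0 0 0 0" --pt "0.1 0 0 0 0 0 0" --pt "0.06 0 0 0 0 0 0"

```text
time: 12.55
tool_pos: [613.4, 1.4, 123.1]
tcp_rot: [180.0, 25.2, -171.1]
ft_force: [0.1, 0.7, 0.1]
finger_gap: 10.1
grip_force: 60.1
```

```bash
cat > st.py <<'E'
from tgt import *
s=sense();print(L(s['tool_pos']),s['tcp_rot'],F.T@s['ft_force'],s['wrist_torque'],s['time'])
im=snapshot('wrist');g=im.astype(int)[:,:,1]
import sys
if len(sys.argv)>1: save(sys.argv[1],im)
# lower edges of glass and ledge near columns
for x in (120,200,450,500): print(x,g[20:70,x-2:x+3].mean(1).astype(int).tolist())
E
python3 st.py w7
```

```text
[88.21  1.85 33.51] [ 179.98   25.16 -171.07] [ 0.21  0.67 -0.02] [-0.04  0.08  0.05] 12.55
120 [121, 121, 120, 120, 120, 120, 122, 121, 122, 122, 122, 123, 118, 117, 118, 119, 118, 118, 117, 114, 114, 114, 114, 113, 113, 112, 110, 154, 161, 168, 165, 165, 165, 165, 164, 164, 164, 164, 164, 164, 165, 166, 165, 158, 132, 108, 130, 136, 134, 124]
200 [121, 121, 121, 120, 120, 120, 120, 120, 120, 120, 121, 118, 110, 110, 110, 110, 110, 110, 110, 110, 110, 110, 110, 93, 150, 163, 167, 166, 165, 165, 165, 165, 165, 166, 166, 167, 167, 168, 169, 170, 163, 157, 100, 122, 132, 130, 130, 130, 130, 127]
450 [168, 168, 168, 169, 170, 171, 172, 171, 171, 171, 171, 172, 169, 162, 161, 163, 166, 105, 110, 112, 113, 111, 105, 137, 192, 212, 212, 211, 211, 211, 211, 211, 211, 211, 212, 209, 207, 212, 212, 213, 218, 183, 142, 177, 181, 186, 137, 123, 125, 126]
500 [167, 167, 167, 167, 168, 168, 168, 168, 168, 168, 166, 161, 160, 159, 161, 145, 147, 148, 149, 146, 132, 113, 106, 105, 94, 191, 207, 213, 211, 211, 210, 211, 211, 211, 211, 211, 211, 211, 210, 211, 211, 215, 208, 144, 116, 127, 125, 124, 125, 125]
```

apply_moves --pt "0.04 0 0 0 0 0 0" --pt "0.04 0 0 0 0 0 0" --pt "0.02 0 0 0 0 0 0"

```text
time: 12.98
tool_pos: [610.9, 0.9, 121.9]
tcp_rot: [180.0, 25.2, -171.1]
ft_force: [2.5, -0.6, 0.4]
finger_gap: 10.4
grip_force: 60.2
```

```bash
python3 st.py w8|head -1
```

```text
[85.46  1.81 33.5 ] [ 179.99   25.17 -171.07] [ 2.32 -1.01 -0.59] [-0.09 -0.15 -0.01] 12.975
```

apply_moves --pt "0.04 0 0 0 0 0 0" --pt "0.02 0 0 0 0 0 0"

```text
time: 13.28
tool_pos: [610.0, 0.6, 121.7]
tcp_rot: [-180.0, 25.3, -171.1]
ft_force: [7.0, 0.3, 0.5]
finger_gap: 10.5
grip_force: 59.9
```

```bash
python3 st.py w9
```

```text
[84.47  1.59 33.74] [-179.99   25.26 -171.06] [ 6.55 -0.78 -2.54] [-0.04 -0.76  0.1 ] 13.275
120 [121, 121, 121, 121, 121, 121, 121, 121, 122, 121, 122, 121, 122, 121, 121, 121, 121, 122, 122, 123, 123, 124, 125, 121, 122, 122, 122, 122, 122, 117, 115, 115, 114, 114, 114, 114, 112, 109, 132, 159, 169, 166, 166, 166, 166, 165, 165, 165, 165, 166]
200 [123, 124, 123, 123, 123, 124, 123, 123, 123, 123, 122, 122, 122, 122, 121, 121, 121, 121, 121, 121, 122, 122, 114, 110, 111, 111, 111, 111, 111, 111, 110, 110, 111, 110, 106, 132, 156, 167, 168, 167, 166, 166, 166, 166, 166, 167, 167, 168, 168, 170]
450 [169, 169, 169, 168, 168, 168, 167, 166, 167, 168, 168, 168, 168, 170, 171, 171, 172, 172, 172, 173, 172, 172, 173, 169, 163, 162, 165, 155, 113, 111, 113, 113, 113, 110, 108, 157, 208, 216, 213, 212, 212, 212, 212, 212, 212, 212, 214, 193, 213, 213]
500 [174, 174, 173, 173, 172, 171, 170, 170, 169, 168, 168, 168, 168, 168, 168, 168, 169, 169, 169, 169, 170, 167, 162, 161, 160, 162, 152, 152, 142, 144, 146, 133, 111, 107, 107, 102, 125, 201, 216, 212, 211, 211, 211, 211, 212, 211, 212, 211, 212, 213]
```

```bash
python3 - <<'E'
from h import *
for n in ('w7','w8','w9'):
    im=load(n).astype(int)
    for x in (120,200,450,500): print(n,x,[f'{a},{b}' for a,b in im[60:90,x-2:x+3].mean(1).astype(int)[:,:2]])
E
```

```text
w7 120 ['159,165', '160,166', '160,165', '153,158', '128,132', '98,108', '105,130', '107,136', '106,134', '97,124', '97,124', '97,124', '97,124', '97,124', '92,119', '102,127', '153,178', '165,187', '170,191', '168,190', '168,190', '168,190', '168,190', '168,190', '168,190', '168,190', '168,190', '168,190', '168,190', '168,190']
w7 200 ['156,163', '152,157', '99,100', '98,122', '103,132', '103,130', '103,130', '103,130', '103,130', '100,127', '100,127', '90,116', '116,141', '153,177', '168,189', '171,192', '169,191', '169,191', '170,191', '169,191', '169,191', '169,191', '169,191', '169,191', '169,191', '169,191', '169,191', '169,191', '169,191', '169,191']
w7 450 ['214,218', '179,183', '134,142', '143,177', '146,181', '152,186', '109,137', '97,123', '98,125', '99,126', '124,149', '159,182', '172,194', '169,191', '169,191', '169,191', '169,191', '169,191', '169,191', '169,191', '169,191', '169,191', '169,191', '169,191', '169,191', '169,191', '169,191', '169,191', '169,191', '169,191']
w7 500 ['207,211', '211,215', '206,208', '138,144', '93,116', '98,127', '97,125', '97,124', '98,125
[... 2229 characters left out ...]
', '170,192', '170,191']
w9 450 ['208,212', '208,212', '208,212', '208,212', '208,212', '208,212', '210,214', '189,193', '210,213', '209,213', '210,213', '212,215', '192,200', '132,154', '161,182', '173,194', '169,192', '170,191', '169,191', '170,191', '170,191', '170,191', '170,191', '169,191', '170,191', '170,192', '169,191', '170,192', '170,191', '170,192']
w9 500 ['208,211', '208,211', '208,211', '207,211', '208,212', '208,211', '208,212', '208,211', '208,212', '209,213', '198,202', '204,208', '205,208', '202,203', '128,150', '153,175', '173,194', '169,191', '169,191', '169,191', '169,191', '169,190', '169,190', '169,190', '169,190', '169,190', '169,190', '169,190', '169,190', '169,190']
```

apply_moves --pt "0 0 0.025 0 0 0 0" --pt "0.03 0 0 0 0 0 0" --pt "0.02 0 0 0 0 0 0" --pt "0 0 0 0 0 0 0"

```text
time: 13.82
tool_pos: [610.0, 0.6, 121.6]
tcp_rot: [-180.0, 25.4, -171.1]
ft_force: [8.0, 1.2, 2.5]
finger_gap: 10.5
grip_force: 60.1
```

```bash
cat > ed.py <<'E'
from tgt import *
s=sense();print(L(s['tool_pos']),s['tcp_rot'],F.T@s['ft_force'],s['wrist_torque'],s['time'])
im=snapshot('wrist');save(sys.argv[1],im);im=im.astype(int);save('S'+sys.argv[1],snapshot('side'));save('C'+sys.argv[1],snapshot('scene'))
for x in (120,200,450,500): print(x,[f'{a},{b}' for a,b in im[68:82,x-2:x+3].mean(1).astype(int)[:,:2]])
print('colend',im[45:75,290:300,0].mean(1).astype(int).tolist(),'rib',im[190:215,315:328,0].mean(1).astype(int).tolist())
E
python3 ed.py w10
```

```text
[84.44  1.6  33.66] [-179.97   25.4  -171.05] [ 8.4  -0.08 -1.14] [ 0.22 -1.13  0.12] 13.825
120 ['160,165', '160,166', '161,167', '150,157', '148,154', '151,156', '134,138', '108,120', '147,170', '166,189', '170,192', '169,191', '168,190', '169,190']
200 ['162,168', '163,170', '161,168', '147,153', '125,131', '125,143', '159,181', '171,193', '170,192', '169,192', '169,191', '170,191', '170,191', '169,191']
450 ['209,213', '209,212', '210,213', '212,215', '192,198', '135,158', '163,185', '172,193', '170,192', '170,191', '169,191', '170,191', '169,191', '170,192']
500 ['208,212', '206,210', '207,210', '204,209', '207,210', '182,185', '131,153', '159,181', '171,193', '169,191', '169,190', '169,190', '169,190', '169,190']
colend [106, 106, 106, 106, 106, 105, 106, 106, 94, 120, 150, 163, 161, 160, 161, 161, 160, 161, 161, 160, 160, 160, 161, 161, 160, 161, 161, 160, 161, 161] rib [159, 159, 159, 159, 160, 163, 179, 45, 5, 13, 16, 17, 17, 16, 17, 16, 16, 16, 21, 25, 27, 30, 33, 33, 33]
```

apply_moves --pt "-0.02 0 0 0 0 0 0" --pt "0 0 0 0 0 0 0.35" --pt "0 0 0 0 0 0 0.35" --pt "0 0 0 0 0 0 0.35"

```text
time: 14.48
tool_pos: [607.9, 0.8, 118.9]
tcp_rot: [179.9, 25.0, -171.1]
ft_force: [0.3, -0.1, -0.1]
finger_gap: 29.8
grip_force: 0.0
```

```bash
python3 ed.py w11
```

```text
[81.42  2.12 32.08] [ 179.94   25.03 -171.08] [ 0.23 -0.11 -0.25] [-0.    0.16  0.04] 14.475
120 ['151,156', '161,167', '160,165', '158,165', '159,164', '159,165', '159,165', '159,164', '158,164', '158,164', '158,164', '159,165', '158,163', '149,155']
200 ['158,166', '158,165', '158,165', '160,165', '161,166', '156,161', '148,154', '148,153', '149,155', '149,154', '149,155', '151,156', '151,157', '140,144']
450 ['207,211', '207,211', '207,211', '207,211', '207,211', '207,211', '207,211', '208,211', '203,206', '204,208', '208,211', '208,212', '212,215', '192,195']
500 ['208,211', '206,210', '206,210', '206,210', '206,210', '206,210', '206,210', '206,210', '207,210', '207,210', '207,211', '205,209', '195,200', '195,199']
colend [109, 108, 108, 107, 107, 107, 106, 106, 105, 104, 104, 105, 105, 104, 105, 104, 105, 102, 105, 136, 154, 162, 159, 159, 159, 159, 159, 159, 159, 159] rib [157, 157, 157, 157, 157, 157, 157, 157, 157, 157, 157, 157, 157, 157, 157, 162, 180, 13, 10, 16, 15, 16, 16, 16, 16]
```

apply_moves --pt "0 0 -0.5 0 0 0 0.4" --pt "0 0 -0.9 0 0 0 0.6" --pt "0.4 0 -1 0 0 0 0.9" --pt "0.4 0 -1 0 0 0 1" --pt "0.2 0 -0.6 0 0 0 1" --pt "0 0 0 0 0 0 1" --pt "0 0 0 0 0 0 1"

```text
time: 15.5
tool_pos: [531.6, -11.5, 215.8]
tcp_rot: [180.0, 25.2, -171.1]
ft_force: [-0.7, 0.4, 0.6]
finger_gap: 85.5
grip_force: 0.0
```

```bash
python3 - <<'E'
from tgt import *
s=sense();T=tool(s);im=snapshot('wrist');save('w12',im);np.save('pics/w12T',T);print(L(s['tool_pos']),s['tcp_rot'],s['time'])
save('scene12',snapshot('scene'));save('side12',snapshot('side'))
z=np.zeros((600,800,3),np.uint8);z=cv2.resize(im[40:340,120:520],(800,600),interpolation=cv2.INTER_CUBIC);save('v12',z)
E
```

```text
[ 52.33   1.76 152.51] [ 179.98   25.16 -171.08] 15.5
```

View pics/v12.png

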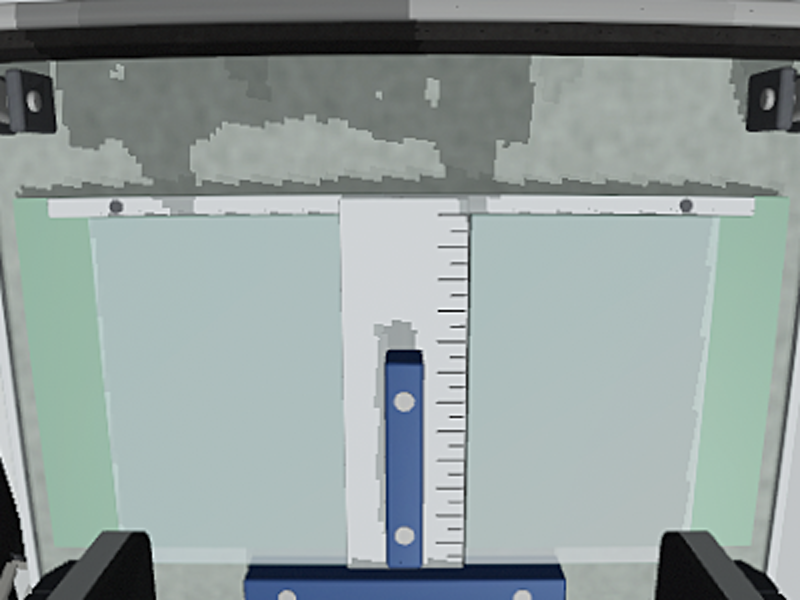

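Glass flush on the ledge, stock flush at the upper edge, black line just at the graduated edge (crop x≈468). Now the bail: locate knobs and bar.

```bash
python3 - <<'E'
from tgt import *
im=load('w2');g=im.max(2);c2=c
m=((g<60)*255).astype(np.uint8);m[60:]=0
print(im[5:62:1,152].max(1).tolist());print(im[5:62,479].max(1).tolist());print(im[5:70,250].max(1).tolist())
for y in (16,20,23): print(y,im[y,130:175].max(1).tolist(),im[y,460:500].max(1).tolist())
# depth along knob pair: param points with ledge y=+-100
def pt(px,y):
    d=ray(c2,px)[0];o=L(c2['o']);dl=F.T@d;t=(y-o[1])/dl[1];return o+t*dl
print('camera',L(c2['o']))
for a,y in(((151.5,22),-100),((478.5,21.5),100),((109,44),-121.5),((521,42),121.5)): print(pt(a,y))
for a,b in (((151.5,22),(478.5,21.5)),):
    da,db=F.T@ray(c2,a)[0],F.T@ray(c2,b)[0];t=np.linalg.lstsq(np.c_[db,-da],np.array([0,200,0]),rcond=None)[0];print(L(c2['o'])+t[0]*db,L(c2['o'])+t[1]*da)
E
```

```text
[186, 186, 186, 186, 186, 187, 192, 178, 55, 1, 16, 18, 19, 18, 15, 15, 18, 21, 19, 21, 23, 22, 19, 19, 19, 18, 16, 11, 68, 112, 107, 109, 113, 116, 122, 111, 98, 71, 15, 22, 28, 29, 28, 23, 20, 19, 20, 20, 18, 20, 20, 18, 20, 19, 15, 0, 164]
[186, 186, 186, 186, 189, 202, 105, 13, 22, 27, 26, 27, 26, 25, 28, 30, 30, 42, 40, 41, 43, 38, 36, 34, 26, 22, 7, 131, 156, 154, 155, 158, 164, 173, 164, 137, 91, 28, 34, 39, 42, 45, 30, 25, 26, 27, 29, 26, 26, 25, 27, 28, 25, 25, 15, 60, 205]
[187, 187, 187, 187, 188, 187, 187, 188, 187, 187, 188, 187, 188, 188, 187, 188, 188, 188, 188, 188, 188, 188, 187, 189, 194, 157, 139, 142, 144, 148, 153, 161, 160, 137, 102, 52, 30, 36, 36, 40, 35, 24, 25, 27, 26, 22, 25, 24, 26, 25, 23, 25, 19, 0, 189, 198, 190, 189, 189, 189, 189, 189, 189, 189, 189]
16 [186, 186, 186, 186, 186, 186, 186, 186, 188, 194, 192, 34, 0, 14, 20, 17, 18, 19, 20, 18, 19, 19, 18, 16, 18, 15, 6, 2, 0, 44, 195, 201, 191, 187, 187, 186, 186, 187, 186, 187, 187, 186, 186, 186, 187] [187, 187, 187, 187, 187, 189, 195, 173, 90, 1, 5, 14, 18, 24, 22, 29, 25, 26, 25, 27, 28, 28, 29, 2
[... 301 characters left out ...]
185, 85, 0, 6, 16, 19, 15, 21, 22, 23, 23, 26, 28, 27, 28, 30, 32, 30, 33, 37, 33, 29, 28, 25, 27, 15, 2, 216, 193, 187, 186, 186, 186, 186, 186, 186]
23 [186, 186, 186, 186, 187, 186, 189, 201, 184, 0, 15, 21, 16, 21, 25, 22, 25, 21, 25, 21, 23, 20, 19, 19, 21, 17, 15, 14, 12, 14, 16, 11, 10, 2, 29, 153, 197, 188, 187, 187, 187, 187, 187, 187, 188] [187, 187, 188, 194, 203, 0, 3, 13, 14, 18, 21, 22, 25, 26, 25, 29, 31, 34, 37, 40, 45, 48, 52, 50, 45, 41, 39, 34, 27, 28, 15, 35, 210, 191, 186, 186, 187, 186, 186, 187]
camera [106.58   4.65 301.92]
[ -65.45 -100.     77.01]
[-65.61 100.    76.78]
[ -46.5  -121.5    83.66]
[-47.22 121.5   84.  ]
[-65.52  99.95  76.9 ] [ -65.53 -100.05   76.9 ]
```

apply_moves --pt "0.65 -0.57 0 0 0 0 1" --pt "0.65 -0.57 0 0 0 0 1" --pt "0.65 -0.57 0 0 0 0 1" --pt "0.65 -0.57 0 0 0 0 1" --pt "0.65 -0.57 0 0 0 0 1" --pt "0.63 -0.55 0 0 0 0 1" --pt "0 0 0.7 0 0 0 0.8" --pt "0 0 0.4 0 0 0 0.6"

```text
time: 16.65
tool_pos: [456.7, -126.3, 134.8]
tcp_rot: [179.9, 25.0, -171.1]
ft_force: [-0.7, -0.2, 0.4]
finger_gap: 52.0
grip_force: 0.0
```

```bash
python3 - <<'E'
from tgt import *
s=sense();T=tool(s);im=snapshot('wrist');save('w13',im);np.save('pics/w13T',T);print(L(s['tool_pos']),s['tcp_rot'],s['time'],s['joint_pos'],s['finger_gap'])
save('scene13',snapshot('scene'));save('side13',snapshot('side'));go(W((-64,-100,80)),[180,25,188.9])
h=cv2.cvtColor(im,cv2.COLOR_RGB2GRAY);c1=cam('wrist',T)
print(proj(c1,[W((-64,-100,77)),W((-47,-100,79)),W((-41.5,-121.5,78.6))]))
save('v13',cv2.resize(im[80:480],(800,500)))
E
```

```text
[ -64.99 -100.06  117.9 ] [ 179.88   25.05 -171.14] 16.65 [ -34.34  -30.    133.06   19.71   59.73 -140.65] 52.022082374608836
time 16.8 tot [-0.02 -0.02  1.28] [0.03 0.01 0.01] n 2 row [-0.01 -0.01  0.64] [0.02 0.   0.  ]
[[323.66 288.11]
 [323.69 326.01]
 [275.05 336.79]]
```

View pics/v13.png

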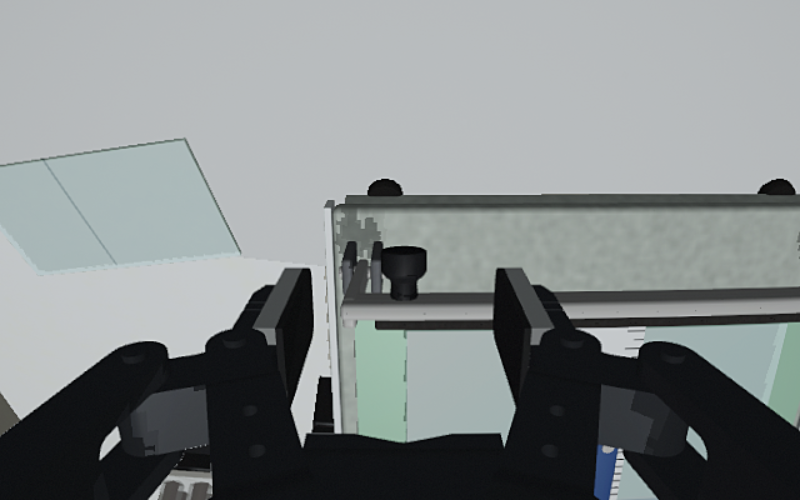

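View shows the knob at full-frame pixel (323,290), as predicted (324,288), centred between the fingers; bar's edge at row ~315–335.

apply_moves --pt "-0.01 0 0.6 0 0 0 0.5" --pt "-0.01 0 0.6 0 0 0 0.4" --pt "0 0 0.06 0 0 0 0.4" --pt "0 0 0 0 0 0 0.4" --grip_force 25

```text
time: 17.3
tool_pos: [473.7, -123.7, 103.1]
tcp_rot: [180.0, 25.1, -171.0]
ft_force: [1.2, -1.2, 0.4]
finger_gap: 34.4
grip_force: 0.1
```

apply_moves --pt "0 0 0 0 0 0 0" --pt "0 0 0 0 0 0 0" --pt "0 0 0 0 0 0 0"

```text
time: 17.68
tool_pos: [473.6, -123.5, 103.3]
tcp_rot: [179.9, 25.2, -171.0]
ft_force: [-3.0, 4.0, 3.9]
finger_gap: 14.2
grip_force: 24.5
```

```bash
cat > l.py <<'E'
from tgt import *
s=sense();print(L(s['tool_pos']),s['tcp_rot'],F.T@s['ft_force'],s['time'],s['joint_pos'],s['finger_gap'],s['grip_force'])
E
python3 l.py;python3 - <<'E'
import numpy as np
P=lambda t:np.array([-35+64.3*np.cos(t+.366),19+64.3*np.sin(t+.366)])
t=np.linspace(1.67,0,17);a=np.array([P(x) for x in t]);print(np.c_[t[1:],a[1:],np.diff(a,axis=0)*[-1,-1]/30].round(3))
E
```

```text
[-62.84 -99.89  82.13] [ 179.94   25.17 -171.05] [-0.47  4.42  4.53] 17.675 [ -32.49  -24.16  132.67   20.44   53.92 -141.02] 14.184422328375813 24.477009663078206
[[ 1.5660e+00 -5.7701e+01  7.9159e+01 -2.0500e-01 -9.0000e-02]
 [ 1.4610e+00 -5.1310e+01  8.1197e+01 -2.1300e-01 -6.8000e-02]
 [ 1.3570e+00 -4.4741e+01  8.2558e+01 -2.1900e-01 -4.5000e-02]
 [ 1.2520e+00 -3.8066e+01  8.3227e+01 -2.2200e-01 -2.2000e-02]
 [ 1.1480e+00 -3.1358e+01  8.3197e+01 -2.2400e-01  1.0000e-03]
 [ 1.0440e+00 -2.4689e+01  8.2468e+01 -2.2200e-01  2.4000e-02]
 [ 9.3900e-01 -1.8133e+01  8.1048e+01 -2.1900e-01  4.7000e-02]
 [ 8.3500e-01 -1.1760e+01  7.8953e+01 -2.1200e-01  7.0000e-02]
 [ 7.3100e-01 -5.6410e+00  7.6206e+01 -2.0400e-01  9.2000e-02]
 [ 6.2600e-01  1.6000e-01  7.2836e+01 -1.9300e-01  1.1200e-01]
 [ 5.2200e-01  5.5770e+00  6.8880e+01 -1.8100e-01  1.3200e-01]
 [ 4.1800e-01  1.0553e+01  6.4381e+01 -1.6600e-01  1.5000e-01]
 [ 3.1300e-01  1.5033e+01  5.9388e+01 -1.4900e-01  1.6600e-01]
 [ 2.0900e-01  1.8969e+01  5.3955e+01 -1.3100e-01  1.8100e-01]
 [ 1.0400e-01  2.2317e+01  4.8142e+01 -1.1200e-01  1.9400e-01]
 [ 0.0000e+00  2.5041e+01  4.2012e+01 -9.1000e-02  2.0400e-01]]
```

apply_moves --pt "-0.2 0 -0.09 0 0 0 0" --pt "-0.21 0 -0.07 0 0 0 0" --pt "-0.22 0 -0.045 0 0 0 0" --pt "-0.22 0 -0.02 0 0 0 0" --pt "0 0 0 0 0 0 0"

```text
time: 18.3
tool_pos: [493.6, -120.3, 120.1]
tcp_rot: [179.9, 25.2, -171.0]
ft_force: [-6.3, 3.8, 6.1]
finger_gap: 14.3
grip_force: 25.4
```

```bash
python3 l.py
```

```text
[-37.41 -99.84  88.79] [ 179.95   25.15 -171.03] [-2.57  4.7   7.95] 18.3 [ -30.4   -22.12  129.31   19.39   54.49 -138.17] 14.26542520269343 25.37729541035837
```

apply_moves --pt "-0.22 0 0 0 0 0 0" --pt "-0.22 0 0.02 0 0 0 0" --pt "-0.22 0 0.045 0 0 0 0" --pt "-0.21 0 0.07 0 0 0 0" --pt "-0.2 0 0.09 0 0 0 0" --pt "0 0 0 0 0 0 0"

```text
time: 19.05
tool_pos: [525.3, -115.3, 127.4]
tcp_rot: [179.9, 25.2, -171.0]
ft_force: [-0.6, 6.1, 4.0]
finger_gap: 14.3
grip_force: 25.2
```

```bash
python3 l.py
```

```text
[ -5.23 -99.79  81.78] [ 179.94   25.17 -171.05] [1.99 6.11 3.49] 19.05 [ -27.48  -17.28  124.84   18.44   53.22 -135.04] 14.258166904026158 25.159831205492083
```

apply_moves --pt "-0.19 0 0.11 0 0 0 0" --pt "-0.18 0 0.13 0 0 0 0" --pt "-0.165 0 0.15 0 0 0 0" --pt "-0.15 0 0.165 0 0 0 0" --pt "0 0 0 0 0 0 0"

```text
time: 19.68
tool_pos: [550.6, -111.3, 120.8]
tcp_rot: [179.9, 25.2, -171.1]
ft_force: [0.4, 5.6, 2.1]
finger_gap: 14.1
grip_force: 25.0
```

```bash
python3 l.py
```

```text
[ 15.21 -99.72  65.01] [ 179.93   25.17 -171.06] [2.01 5.43 1.36] 19.675 [ -25.41  -12.56  121.75   18.04   51.06 -133.31] 14.146936359462204 25.04825358791095
```

apply_moves --pt "-0.13 0 0.18 0 0 0 0" --pt "-0.11 0 0.19 0 0 0 0" --pt "-0.055 0 0.1 0 0 0 0" --pt "0 0 0 0 0 0 0"

```text
time: 20.18
tool_pos: [564.1, -109.1, 111.6]
tcp_rot: [179.9, 25.1, -171.1]
ft_force: [-0.3, 5.8, 0.2]
finger_gap: 13.7
grip_force: 25.0
```

```bash
python3 l.py
```

```text
[ 23.73 -99.69  50.84] [ 179.93   25.14 -171.07] [ 0.65  5.75 -0.08] 20.175 [ -24.37   -9.59  120.26   17.99   49.38 -132.68] 13.74838330336079 24.980143959255656
```

apply_moves --pt "-0.02 0 0.05 0 0 0 0" --pt "0 0 0 0 0 0 0"

```text
time: 20.42
tool_pos: [565.2, -108.9, 110.5]
tcp_rot: [179.9, 25.1, -171.1]
ft_force: [-0.2, 5.8, 1.0]
finger_gap: 14.0
grip_force: 25.0
```

```bash
python3 l.py
```

```text
[ 24.31 -99.66  49.45] [ 179.92   25.15 -171.07] [1.05 5.71 0.64] 20.425 [ -24.29   -9.33  120.15   18.     49.21 -132.65] 14.033866071128156 24.98568737581536
```

apply_moves --pt "-0.015 0 0.035 0 0 0 0" --pt "0 0 0 0 0 0 0"

```text
time: 20.68
tool_pos: [566.0, -108.8, 109.8]
tcp_rot: [179.9, 25.1, -171.1]
ft_force: [0.7, 5.1, 0.8]
finger_gap: 14.0
grip_force: 25.0
```

apply_moves --pt "-0.01 0 0.03 0 0 0 0" --pt "0 0 0 0 0 0 0"

```text
time: 20.92
tool_pos: [566.7, -108.7, 109.1]
tcp_rot: [179.9, 25.1, -171.1]
ft_force: [0.0, 5.9, 0.1]
finger_gap: 14.4
grip_force: 25.0
```

```bash
python3 l.py
```

```text
[ 25.04 -99.67  47.53] [ 179.92   25.15 -171.07] [ 0.89  5.81 -0.35] 20.925 [ -24.19   -8.98  120.     18.01   48.98 -132.61] 14.365202445955346 24.983091017038532
```

apply_moves --pt "-0.008 0 0.03 0 0 0 0" --pt "0 0 0 0 0 0 0"

```text
time: 21.18
tool_pos: [567.3, -108.6, 108.5]
tcp_rot: [179.9, 25.2, -171.1]
ft_force: [0.8, 6.0, 0.2]
finger_gap: 14.2
grip_force: 25.0
```

apply_moves --pt "-0.008 0 0.03 0 0 0 0" --pt "0 0 0 0 0 0 0"

```text
time: 21.42
tool_pos: [568.0, -108.5, 107.8]
tcp_rot: [179.9, 25.2, -171.1]
ft_force: [-0.3, 5.3, 0.9]
finger_gap: 14.2
grip_force: 25.0
```

```bash
python3 l.py
```

```text
[ 25.68 -99.67  45.79] [ 179.93   25.16 -171.07] [0.89 5.26 0.58] 21.425 [ -24.1    -8.67  119.88   18.03   48.76 -132.59] 14.203892557564815 24.988586889667204
```

apply_moves --pt "-0.006 0 0.03 0 0 0 0" --pt "0 0 0 0 0 0 0"

```text
time: 21.68
tool_pos: [568.6, -108.4, 107.1]
tcp_rot: [179.9, 25.2, -171.1]
ft_force: [0.4, 6.1, 0.6]
finger_gap: 14.2
grip_force: 25.0
```

apply_moves --pt "-0.006 0 0.03 0 0 0 0" --pt "0 0 0 0 0 0 0"

```text
time: 21.92
tool_pos: [569.2, -108.3, 106.5]
tcp_rot: [179.9, 25.2, -171.1]
ft_force: [0.3, 6.0, 1.5]
finger_gap: 14.1
grip_force: 25.0
```

apply_moves --pt "-0.005 0 0.03 0 0 0 0" --pt "0 0 0 0 0 0 0"

```text
time: 22.18
tool_pos: [569.4, -108.3, 106.2]
tcp_rot: [179.9, 25.1, -171.0]
ft_force: [-8.3, 6.2, 10.7]
finger_gap: 14.1
grip_force: 26.0
```

```bash
python3 - <<'E'
from tgt import *
s=sense();T=tool(s);print(L(s['tool_pos']),F.T@s['ft_force'])
im=snapshot('wrist');save('w14',im);c1=cam('wrist',T)
# bar lower long edge(s) in image along column between fingers/right; predicted for thetas
for th in (0,.05,.1):
    r=np.array([np.cos(th),0,np.sin(th)]);n=np.array([-np.sin(th),0,np.cos(th)]);b=np.array([-35,0,19])+60*r
    print(th,[proj(c1,[W(b+a*r+k*n+np.array([0,y,0])) for y in (-121,-60,0)]).round(1).tolist() for a,k in((-8,5.5),(8,5.5))])
for x in (330,420,480,560): print(x,im[150:330,x-1:x+2].mean((1,2)).astype(int).tolist())
E
```

```text
[ 26.34 -99.71  43.76] [-2.    7.36 12.77]
0 [[[266.9, 284.3], [429.5, 284.1], [581.5, 282.8]], [[268.5, 323.0], [426.4, 322.6], [574.4, 320.3]]]
0.05 [[[266.0, 286.1], [431.2, 285.8], [585.4, 284.4]], [[267.4, 326.2], [428.5, 325.8], [579.3, 323.4]]]
0.1 [[[265.0, 287.5], [433.1, 287.3], [589.6, 285.8]], [[266.2, 329.2], [430.8, 328.8], [584.4, 326.1]]]
330 [115, 115, 114, 112, 117, 122, 122, 122, 122, 122, 124, 124, 123, 123, 123, 123, 123, 122, 122, 122, 122, 123, 124, 125, 126, 126, 127, 127, 126, 126, 124, 123, 123, 123, 122, 122, 122, 123, 124, 124, 124, 124, 125, 125, 126, 119, 114, 114, 114, 115, 116, 117, 117, 118, 118, 118, 118, 118, 117, 117, 121, 93, 66, 68, 77, 102, 144, 167, 184, 178, 178, 178, 177, 177, 178, 174, 161, 163, 165, 163, 115, 90, 142, 176, 198, 194, 193, 193, 193, 193, 192, 193, 192, 193, 193, 193, 192, 192, 193, 193, 193, 193, 193, 193, 193, 192, 193, 193, 193, 193, 193, 192, 192, 192, 192, 192, 192, 192, 192, 192, 192, 193, 192, 192, 192, 192, 192, 193, 193, 197, 209, 50, 69, 77, 88, 101, 108, 113, 119, 123, 122, 121, 121, 123, 127, 113, 52, 20, 10, 12, 1
[... 2107 characters left out ...]
8, 168, 169, 169, 169, 170, 172, 166, 163, 164, 165, 170, 126, 111, 113, 113, 113, 113, 112, 112, 112, 113, 114, 112, 74, 65, 76, 98, 124, 156, 163, 159, 124, 125, 200, 220, 216, 215, 215, 215, 215, 215, 215, 215, 215, 215, 215, 215, 215, 215, 215, 215, 215, 215, 215, 215, 215, 215, 215, 215, 215, 215, 215, 215, 215, 215, 215, 215, 215, 215, 215, 215, 215, 215, 215, 215, 217, 224, 172, 156, 159, 160, 160, 160, 160, 159, 159, 159, 160, 162, 162, 107, 66, 74, 86, 116, 139, 159, 177, 186, 186, 185, 183, 184, 184, 185, 186, 186, 187, 187, 188, 189, 187, 186, 185, 184, 183, 182, 183, 184, 185, 185, 186, 186, 185, 184, 183, 182, 182, 182, 181, 168, 158, 158, 159, 159, 159, 159, 159, 159, 160, 164]
```

apply_moves --pt "0 0 -0.02 0 0 0 0" --pt "0 0 0 0 0 0 0.4" --pt "0 0 0 0 0 0 0.5" --pt "0 0 0 0 0 0 0.5"

```text
time: 22.72
tool_pos: [569.4, -109.1, 106.0]
tcp_rot: [180.0, 25.1, -171.1]
ft_force: [-0.1, -0.5, 0.8]
finger_gap: 42.7
grip_force: 0.0
```

apply_moves --pt "0 0 -0.5 0 0 0 0.5" --pt "0 0 -1 0 0 0 0.6" --pt "0 0 -1 0 0 0 1" --pt "0 0.8 -1 0 0 0 1" --pt "0 0.9 -0.5 0 0 0 1" --pt "0 0.9 0 0 0 0 1" --pt "0 0.8 0 0 0 0 1" --pt "0 0 0 0 0 0 1"

```text
time: 23.72
tool_pos: [503.0, -14.8, 214.7]
tcp_rot: [180.0, 25.2, -170.9]
ft_force: [0.1, -0.8, 0.2]
finger_gap: 84.8
grip_force: 0.0
```

```bash
python3 - <<'E'
from tgt import *
s=sense();T=tool(s);print(L(s['tool_pos']),s['tcp_rot'],s['time'])
im=snapshot('wrist');save('w15',im);c1=cam('wrist',T)
P=dict(line_up=(-0+119,20+1.6,11),ledgeL=(0,80,9),ledgeR=(0,-80,9),glassL=(120,80,11),glassR=(120,-80,11),stockL=(120,50,22),stockR=(120,-50,22),barfarL=(33,60,24.5),barfarR=(33,-60,24.5))
for k,v in P.items(): print(k,proj(c1,[W(v)])[0])
G=im.astype(int)
pr=lambda x,y,n=14:print((x,y),G[y-n:y+n,x-1:x+2].mean(1).astype(int).tolist())
m=cv2.inRange(cv2.cvtColor(im,cv2.COLOR_RGB2HSV),(100,120,40),(125,255,255));n,l,st,_=cv2.connectedComponentsWithStats(m)
for i in range(1,n):
    if st[i,4]>300:
        print(st[i])
        if st[i,2]>80: 
            for x in range(st[i,0]+6,st[i,0]+st[i,2],25): print(x,np.where(l[:,x]==i)[0][[0,-1]])
for k in('ledgeL','ledgeR','glassL','glassR','barfarL','barfarR'):
    x,y=proj(c1,[W(P[k])])[0].astype(int)
    if 0<x<640 and 14<y<466: print(k);pr(x,y)
E
```

```text
[ 25.81   2.91 163.68] [ 179.99   25.16 -170.93] 23.725
line_up [347.68 345.61]
ledgeL [437.22 186.37]
ledgeR [200.13 186.  ]
glassL [425.39 346.38]
glassR [212.05 346.04]
stockL [387.76 354.43]
stockR [249.46 354.21]
barfarL [409.69 239.64]
barfarR [227.33 239.35]
[ 245  250  151  121 4274]
251 [349 370]
276 [349 370]
301 [351 370]
326 [251 370]
351 [349 370]
376 [349 370]
[422 371  17  27 335]
ledgeL
(np.int64(437), np.int64(186)) [[110, 117, 112], [111, 117, 114], [114, 120, 116], [98, 107, 102], [67, 80, 73], [147, 154, 154], [205, 209, 211], [214, 217, 220], [210, 214, 216], [209, 213, 215], [210, 213, 216], [210, 214, 216], [215, 219, 221], [191, 194, 197], [115, 127, 124], [145, 164, 159], [178, 193, 192], [180, 194, 193], [178, 192, 191], [178, 192, 191], [178, 192, 191], [178, 192, 191], [178, 192, 191], [178, 192, 191], [178, 192, 191], [178, 192, 191], [178, 192, 191], [178, 192, 191]]
ledgeR
(np.int64(200), np.int64(185)) [[122, 129, 124], [108, 115, 111], [110, 117, 113], [112, 118, 114], [98, 106, 101], [66, 80, 72], [141, 148, 148], [203, 207, 209], [214, 218, 220], [2
[... 1682 characters left out ...]
78, 192, 191], [178, 192, 191], [179, 193, 191], [178, 192, 191], [178, 192, 191], [178, 192, 191], [178, 192, 191], [178, 192, 191], [178, 192, 191], [178, 192, 191], [178, 192, 191]]
barfarR
(np.int64(227), np.int64(239)) [[180, 182, 182], [180, 182, 181], [176, 177, 176], [175, 177, 175], [174, 176, 174], [175, 178, 177], [179, 181, 180], [178, 181, 179], [178, 180, 179], [180, 182, 180], [177, 180, 179], [174, 176, 175], [176, 177, 175], [163, 164, 162], [171, 186, 185], [176, 194, 193], [175, 192, 191], [175, 192, 191], [175, 193, 191], [175, 192, 191], [175, 192, 191], [175, 192, 191], [175, 192, 191], [175, 192, 191], [175, 193, 191], [175, 192, 191], [175, 192, 191], [175, 192, 191]]
```

```bash
python3 - <<'E'
from tgt import *
for n in('w15','w12'):
    G=load(n).astype(int)
    for x in (255,276,376,388): 
        y=346 if n=='w15' else 322
        print(n,x,[tuple(int(a) for a in v) for v in G[y-8:y+10,x-1:x+2].mean(1)])
G=load('w15').astype(int)
for y in (265,290,320,340): print(y,G[y,340:362,1].tolist())
T=np.eye(4)
E
```

```text
w15 255 [(176, 193, 191), (177, 190, 190), (179, 189, 191), (179, 190, 191), (177, 187, 189), (161, 173, 179), (159, 171, 178), (163, 175, 181), (174, 190, 195), (63, 74, 83), (3, 15, 38), (14, 25, 48), (15, 27, 49), (15, 27, 50), (16, 26, 49), (15, 27, 48), (15, 24, 44), (29, 49, 89)]
w15 276 [(177, 193, 191), (178, 190, 190), (179, 189, 190), (180, 190, 191), (178, 188, 190), (164, 175, 181), (158, 171, 178), (162, 175, 181), (171, 186, 192), (95, 107, 113), (0, 11, 35), (14, 24, 47), (15, 27, 50), (17, 28, 50), (17, 28, 50), (16, 27, 49), (14, 24, 45), (26, 44, 83)]
w15 376 [(179, 192, 191), (181, 190, 191), (182, 189, 191), (183, 190, 192), (180, 188, 190), (166, 175, 180), (162, 171, 178), (166, 175, 181), (176, 187, 193), (89, 98, 105), (0, 12, 37), (15, 24, 48), (16, 28, 50), (17, 28, 50), (15, 26, 49), (16, 26, 49), (13, 22, 42), (23, 41, 82)]
w15 388 [(181, 192, 191), (181, 189, 189), (182, 188, 189), (182, 189, 189), (180, 186, 188), (165, 173, 179), (163, 171, 178), (167, 175, 181), (178, 189, 194), (68, 77, 86), (3, 13, 39), (15, 26, 49), (15, 26, 49), (17, 28, 50), (15, 
[... 952 characters left out ...]
 (181, 188, 189), (175, 183, 185), (163, 171, 177), (162, 171, 177), (170, 178, 184), (144, 151, 157), (22, 39, 56), (9, 19, 43), (14, 25, 47), (16, 26, 49), (17, 27, 49), (15, 25, 47), (14, 25, 45), (19, 35, 71), (63, 86, 131), (84, 109, 156)]
265 [216, 218, 221, 223, 224, 224, 224, 227, 213, 72, 138, 203, 194, 192, 193, 193, 193, 193, 193, 193, 192, 192]
290 [214, 214, 214, 214, 214, 214, 215, 221, 201, 88, 181, 197, 194, 193, 192, 193, 192, 193, 193, 192, 193, 193]
320 [217, 220, 221, 222, 222, 222, 228, 206, 70, 148, 201, 194, 192, 192, 193, 192, 193, 193, 193, 192, 192, 192]
340 [215, 215, 215, 215, 215, 216, 222, 189, 97, 180, 193, 189, 189, 189, 190, 189, 189, 190, 190, 190, 189, 189]
```

```bash
python3 -c "
from bench import hand_in;print(hand_in())"
```

```text
the job is handed in; nothing more can be done
None
```

The job is handed in at about 24 s of the 58 s allowed, though no verdict came back. My last wrist image showed the glass against the ledge, the stock along the upper edge with no visible gap, the blade edge within about 1 mm of the line's middle, and the hold-down bar closed on the blade.

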